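# Load the contact frame and latch its sprung bar

### The job

Load the red glass plate into the contact frame: lay it flat in the bed between the corner stops, then turn the hinged leaf over on top of it so that its white cross-hair face shows. Then pull the sprung bar down over the leaf and, holding it down against its spring, push it sideways under the yellow keeper as far as it goes and let it rise behind the lip, so that it stays latched by itself. Leave the blue plate and everything else on the table where they are.

Things in the scene. Friction and masses are not known exactly. Their poses are not given: they have to be found in the camera images.
- frame: The contact frame, fixed to the table: a grey base plate 180 mm (its x) by 265 mm (its y), 12 mm thick. Origin on the table top under the centre of the bed; x points to the bar's hinge side (away from the robot at yaw 0), y to the side where the open leaf lies (left of the robot at yaw 0), z up. Corner stops, keeper and hinges are on it. The base reaches x -85 to +95, y -70 to +195 mm
- bed (a point): Centre of the bed's upper (cork) face, 16 mm above the table, axes as the frame's. Four black L-shaped corner stops bound a pocket of 100 mm (x) by 60 mm (y) and stand 14 mm above the bed; between them the middle of each long side is open over 70 mm, for fingers. A plate lies with its 90 mm length along x; either end may be first
- red_plate_centre (a point): Centre of the red glass plate, a loose slab 90 mm (its x) by 50 mm (its y) by 18 mm (z), about 0.2 kg, lying flat on a grey mat 4 mm thick on the robot's right. The blue plate is of the same size and may lie in either place
- blue_plate_centre (a point): Centre of the blue glass plate, same size as the red one; to be left alone
- leaf (a joint): Turn of the leaf about its hinge: 0 = open, lying flat on the +y side with its black face up; 3.14 = turned right over, lying flat on the bed with its white face (red cross-hair) up, 1.5 mm above a seated plate. It falls by its own weight to either end (0.22 kg)
- leaf_hinge (a point): Point on the leaf's hinge axis, level with its handle; 39.5 mm above the table; the axis runs along the frame's x. The leaf is 100 mm (x, centred on the bed) by 115 mm, 8 mm thick
- leaf_grip (a point): Centre of the leaf's orange T-handle, a crossbar of 16 mm diameter and 40 mm length along the frame's x, on a stem beyond the leaf's free edge (32 mm clear of the edge), 147 mm from the hinge axis. Grip it by its two ends (fingers closing along the frame's x) from above; it may pivot between the fingers as the leaf turns. Position only: axes turn with the leaf
- bar (a joint): Turn of the sprung bar about its hinge: 0 = sprung up against its open stop, leaning 10 degrees back past upright; 1.75 = level over the leaf; 1.83 = lowest stop. A torsion spring drives it back to 0 (about 0.26 N m at 0, rising by 0.40 N m per rad, so some 5 N at the handle when level)
- latch_slide (a joint): Sideways shift of bar and hinge sleeve along the hinge shaft towards the frame's +y, in m: 0 = free, 0.036 = fully home under the keeper. About 1 N of friction
- bar_hinge (a point): Point on the bar's hinge axis in line with the bar, 61 mm above the table; it shifts with the slide. The axis runs along the frame's y
- bar_grip (a point): Centre of the bar's orange T-handle, a crossbar 16 mm in diameter and 40 mm long along the frame's y, at the bar's end, 180 mm from the hinge axis. Grip its two ends from above (fingers closing along the frame's y); it pivots between the fingers and may slip some 10 mm up between them as the bar turns: watch the bar itself. Bar 14 mm wide, 12 mm thick. Position only: axes turn with the bar
- keeper (a point): Under the yellow keeper's arm: centre of its pocket, at frame x -65, y 36 mm, 70 mm above the table (the arm's underside). At the pocket's mouth a lip (frame y 16 to 20 mm) hangs 5 mm lower: to pass it the bar must be wound beyond 1.77 (best right down to its stop at 1.83) and then shifted by more than 0.027 m; let go, it rises behind the lip to about 1.73 and stays
- prism_case: Bystander: wooden case 100 x 70 x 35 mm; origin under its centre
- boss_clamp: Bystander: small aluminium clamp block with a screw, 100 mm long; origin under the block
Mind the look-alikes: they are no part of the job. What is shaped like the part that bears red_plate_centre but black, pink or turquoise is not meant.

How it is judged:
By the outcome, as a careful person would: the job done as asked, in the order asked, and still so for the second after the job is handed in, with the robot touching nothing.
It also fails if it takes over 72 s, if anything falls off the work surface, if the arm or the gripper's body presses on something with over 40 N, if the wrist force passes 120 N, or if a joint passes its speed limit or range.

### The arm

A 7-joint arm with a two-finger parallel gripper is mounted at the origin on the work surface. World frame = base frame: x ahead of the robot, y to its left, z up, the work surface at z = 0. Lengths are in mm, angles in rad, forces in N, time in s.
With the tool pointing down it reaches from about 400 to 850 mm from the base axis. Payload 10.4 kg.
Tool frame: the origin (TCP) lies at the centre of the arm's flange, where the gripper is bolted on; the fingertips stand 182 mm ahead of it and the grasp point (between the pads) lies grip_depth ahead of it (grip_depth is the distance from the TCP to the grasp point, in mm); y points along the fingers, z is the direction in which the jaws open and shut, and the axes are right-handed (so a half turn about y gives the same grasp; the last joint's range is limited). The gripper opens to 87 mm and grips with 3 to 60 N. Pads are 19 mm wide; open, the fingers measure 117 mm over their backs; the gripper's body (75 mm by 190 mm) begins 51 mm behind the grasp point.
Start: joints at [-1.369, 0.332, -0.065, 1.46, 0.022, 1.35, -0.088], TCP at [139.304, 609.284, 404.776] pointing down, gripper open.
Joint ranges: [-2.6, 2.6], [-0.5, 2.12], [-1.47, 1.34], [0.16, 2.42], [-1.27, 4.41], [0.06, 2.06], [-2.6, 2.6]. Speed limits (rad/s): [2.22, 2.22, 2.79, 2.79, 3.14, 3.14, 3.14].

### API

Orientations are given as a rotation vector (axis times angle).
In Python, from cell import * gives the robot as it stands.
- The arm moves only by the tool send_rows, never from a script. Its arguments are lists of equal length, an entry for each row: "slide": the shift along the tool's x, y, z in m, a list of three; "turn": the turn about the tool's y in degrees; "jaw": the finger opening in m, from 0 to 0.087. A call has 1 to 10 rows; each row shifts and turns the commanded pose from where the row before left it, along the tool's axes as they then stand; what a row does not reach is not made up. A row lasts 1/8 s, in which the tool goes at most 62.5 mm and 10.7 degrees, less where a joint would pass 70% of its speed; a pose out of reach is approached as far as the arm can. A call with a gripper value outside its range is refused whole. The fingers move at their own pace and stop on an object; "newtons" is the grip in N (left out, the last holds). Time passes only in rows, so rows that do not move let the fingers close. It gives the time, the measured TCP pose, the force and the opening at its end, in the units of the state.
- read_state(): the state, without advancing time (a new reading comes with each control period).
- grab_frame(name): name is "side" or "top" or "wrist"; returns the picture (400x640x3 uint8, red, green, blue); there is no depth.
- camera_model(name): a dict with "mtx" (3x3 intrinsics, pixels), "rvec" (rotation vector, rad) and "tvec" (3), from world to camera coordinates, as OpenCV has them. Camera axes: x right, y down, z forward; pixel columns grow to the right and rows downward; lengths in mm; the calibration is good to about 2 mm. A picture is of the moment at which its call begins: read the wrist's pose just before it. camera_model takes no time and is no camera call; for the wrist camera it gives the pose at the moment of the call.
- sign_off(): hands the job in, once; it reports no verdict.
The state is a dict: "time_s": time; "joint_positions": joint angles; "dq": joint speeds; "joint_torque": joint torques, N m; "eef_pos": TCP position; "eef_rot": TCP orientation; "contact_force": force on the tool from outside, world axes, zero at the start; "wrist_torque": the same for the moment, N m; "grip_width": opening from 0.0 (shut) to 1.0 (fully open).
Only numpy, scipy, OpenCV 4.12 (cv2) and the standard library are available. Lean on these libraries where they do the work, as an engineer would, in place of code of your own. Each camera call takes 0.05 s, during which the arm holds its last target.

## Working session

There is one attempt and no reset: what is moved stays moved. The work goes in short steps, Python scripts to look and compute and a tool call to move; the robot and the scene stay as the last step left them, time stands still between calls to the robot, and variables do not carry over. Pictures are saved under pics/ and viewed, and the job is handed in when it is done.

Besides the shell and the picture viewer there is one more tool, called by a JSON object that holds its "name" and its "arguments". send_rows: Moves the arm, as the interface text tells. Its arguments: {"type":"object","properties":{"slide":{"type":"array","items":{"type":"array","items":{"type":"number"}}},"turn":{"type":"array","items":{"type":"number"}},"jaw":{"type":"array","items":{"type":"number"}},"newtons":{"type":"number"}},"required":["slide","turn","jaw"]}

```bash
ls; mkdir -p pics; python3 - <<'E'
from cell import *
import cv2
s=read_state(); print(s)
for n in ["side","top","wrist"]:
    m=camera_model(n); print(n,m)
    im=grab_frame(n); cv2.imwrite(f"pics/{n}0.png",im[:,:,::-1])
E
```

```text
pics
{'time_s': 0.0, 'joint_positions': array([-1.36858198,  0.33286273, -0.06471585,  1.4609596 ,  0.02157359,
        1.34990463, -0.08851744]), 'dq': array([ 8.01413227e-05,  1.84154984e-04, -1.74472890e-05,  6.50963552e-04,
       -5.67586770e-05, -1.32666784e-03, -1.36004972e-03]), 'joint_torque': array([ 1.05136842e-03, -6.23234296e+01,  2.51999457e-02, -3.89916372e+01,
       -6.14118995e-02,  3.94838769e-02,  1.25774168e-04]), 'eef_pos': array([139.27967358, 609.14280606, 403.95076813]), 'eef_rot': array([-1.565017  ,  0.17662399, -0.17642803]), 'contact_force': array([-0.07440924, -0.6818021 , -0.80572771]), 'wrist_torque': array([-0.01673619, -0.01564407, -0.0176971 ]), 'grip_width': 0.999573614075111}
side {'mtx': array([[400.31601706,   0.        , 314.00112201],
       [  0.        , 400.31601706, 202.87017347],
       [  0.        ,   0.        ,   1.        ]]), 'rvec': array([ 2.03276394, -0.61543611,  0.36729599]), 'tvec': array([-486.65376841,  293.41930969, 1002.01852769])}
top {'mtx': array([[398.84255579,   0.        , 326.03756776],
       [  0.        , 398.84255579, 202.91490059],
       [  0.        ,   0.        ,   1.        ]]), 'rvec': array([ 2.14384833, -2.15461271,  0.16252192]), 'tvec': array([ -10.23893642,  588.896061  , 1119.0542215 ])}
wrist {'mtx': array([[294.34501265,   0.        , 325.31330877],
       [  0.        , 294.34501265, 200.67984925],
       [  0.        ,   0.        ,   1.        ]]), 'rvec': array([-2.27827435, -1.81624217, -0.25136312]), 'tvec': array([-623.74617483,  -32.65595851,  390.52316381])}
```

View pics/top0.png

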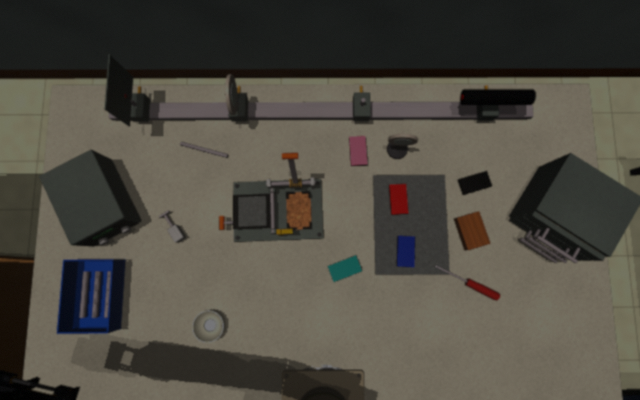

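View pics/side0.png

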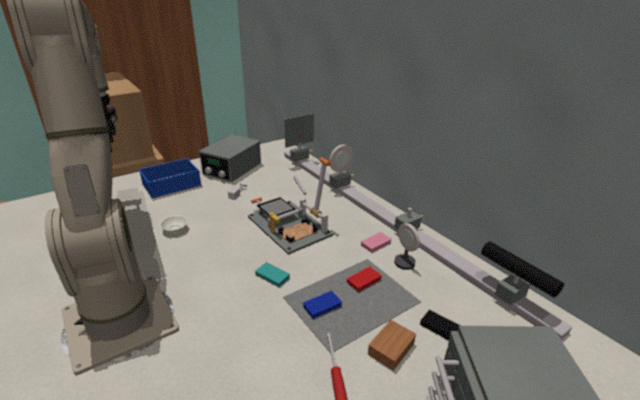

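View pics/wrist0.png

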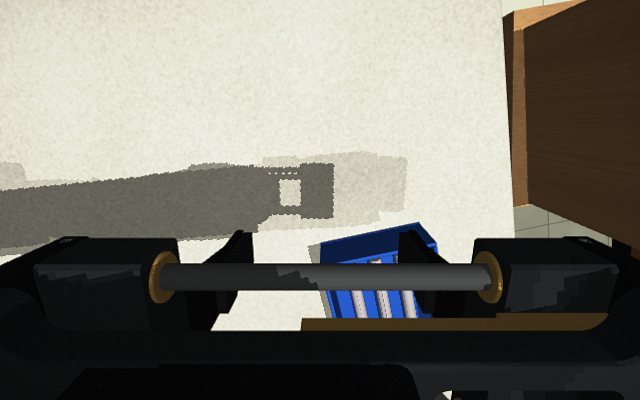

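The top view shows the red plate near (399,199), the blue plate near (405,251) and the frame near (278,211). The bar is up, and the open leaf is on the left. I'll do coarse localisation from this, then refine with the wrist camera.

```bash
cat > h.py <<'E'
from cell import *
import cv2, numpy as np
from scipy.spatial.transform import Rotation as R
def ray(m,uv,z):
    Rm=cv2.Rodrigues(m["rvec"])[0]; c=-Rm.T@m["tvec"]
    d=Rm.T@np.linalg.inv(m["mtx"])@np.array([uv[0],uv[1],1.]); return c+d*(z-c[2])/d[2]
def proj(m,P):
    return cv2.projectPoints(np.array(P,float).reshape(-1,3),m["rvec"],m["tvec"],m["mtx"],None)[0].reshape(-1,2)
def rect(m,im,lohi,z,box=None):
    hsv=cv2.cvtColor(im,cv2.COLOR_RGB2HSV); mask=np.zeros(hsv.shape[:2],np.uint8)
    for lo,hi in lohi: mask|=cv2.inRange(hsv,np.array(lo),np.array(hi))
    if box: 
        k=np.zeros_like(mask); k[box[1]:box[3],box[0]:box[2]]=255; mask&=k
    cs,_=cv2.findContours(mask,cv2.RETR_EXTERNAL,cv2.CHAIN_APPROX_NONE)
    c=max(cs,key=cv2.contourArea); pts=np.array([ray(m,p[0],z)[:2] for p in c],np.float32)
    return cv2.minAreaRect(pts),cv2.boundingRect(c)
RED=[((0,150,60),(6,255,255)),((174,150,60),(180,255,255))]; BLUE=[((110,150,40),(130,255,255))]
E
python3 - <<'E'
from h import *
import cell; print([n for n in dir(cell) if not n.startswith('_')], getattr(cell,'grip_depth',None))
m=camera_model("top"); im=cv2.imread("pics/top0.png")[:,:,::-1].copy()
print("red",rect(m,im,RED,22,(380,170,420,230)))
print("blue",rect(m,im,BLUE,22,(385,225,430,275)))
for uv,z in [((233,182),12),((323,180),12),((323,240),12),((234,241),12),((290,156),230),((222,223),40),((399,199),22)]: print(uv,ray(m,uv,z).round(0))
print(R.from_rotvec(read_state()['eef_rot']).as_matrix().round(3))
crop=im[140:280,200:470]; cv2.imwrite("pics/c0.png",cv2.resize(crop[:,:,::-1],None,fx=2.9,fy=2.9,interpolation=cv2.INTER_CUBIC))
E
```

```text
['Unreachable', 'camera_model', 'grab_frame', 'grip_depth', 'read_state', 'sign_off'] 163.5
red (((603.538818359375, -228.0618133544922), (90.93728637695312, 50.94424819946289), 2.7254557609558105), (389, 184, 19, 31))
blue (((449.2096862792969, -244.42816162109375), (49.57820129394531, 86.77330780029297), 87.86488342285156), (397, 236, 18, 31))
(233, 182) [658. 266.  12.]
(323, 180) [663.  -5.  12.]
(323, 240) [483.  -4.  12.]
(234, 241) [481. 258.  12.]
(290, 156) [680.  77. 230.]
(222, 223) [532. 288.  40.]
(399, 199) [ 603. -230.   22.]
[[ 0.975 -0.     0.223]
 [-0.223 -0.001  0.975]
 [ 0.    -1.    -0.001]]
```

View pics/c0.png

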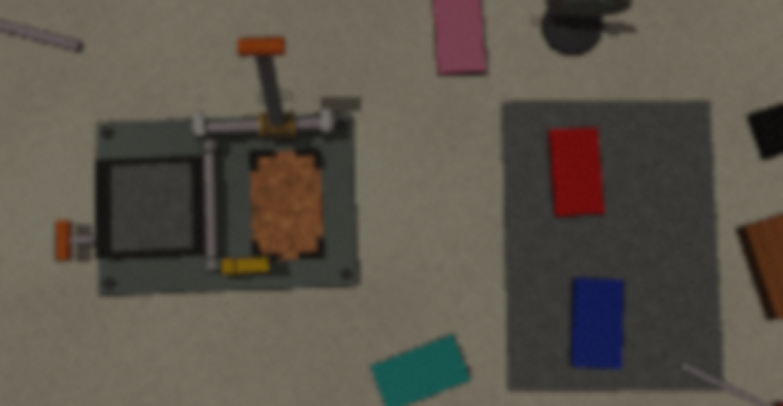

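```bash
python3 - <<'E'
from h import *
m=camera_model("wrist"); s=read_state(); T=R.from_rotvec(s['eef_rot']).as_matrix()
Rm=cv2.Rodrigues(m["rvec"])[0]; c=-Rm.T@m["tvec"]
print("cam in tool",(T.T@(c-s['eef_pos'])).round(1)); print("cam axes in tool",(T.T@Rm.T).round(3))
# frame fit
mt=camera_model("top")
P=np.array([ray(mt,uv,12)[:2] for uv in [(233,182),(323,180),(323,240),(234,241)]]); Q=np.array([[95,195],[95,-70],[-85,-70],[-85,195]],float)
A,_=cv2.estimateAffinePartial2D(Q,P); print(A.round(3))
E
```

```text
cam in tool [-75.3  20.4  -0.5]
cam axes in tool [[ 0.     0.962  0.273]
 [ 0.    -0.273  0.962]
 [ 1.    -0.    -0.   ]]
[[ 9.96000e-01 -6.00000e-03  5.67382e+02]
 [ 6.00000e-03  9.96000e-01  6.51810e+01]]
```

{"name": "send_rows", "arguments": {"slide": [[0,0,0],[0,0,0],[0.023,0,-0.042],[0.023,0,-0.042],[0.023,0,-0.042],[0.023,0,-0.042],[0.023,0,-0.042],[0.023,0,-0.042],[0.023,0,-0.042],[0.023,0,-0.042]], "turn": [-6.45,-6.45,0,0,0,0,0,0,0,0], "jaw": [0.087,0.087,0.087,0.087,0.087,0.087,0.087,0.087,0.087,0.087], "newtons": 20}}

```text
time_s: 1.4
eef_pos: [323.9, 271.7, 404.7]
eef_rot: [-1.571, -0.0, 0.0]
contact_force: [0.0, 0.9, 0.2]
grip_width: 1.0
```

{"name": "send_rows", "arguments": {"slide": [[0.0412,0,-0.0364],[0.0412,0,-0.0364],[0.0412,0,-0.0364],[0.0412,0,-0.0364],[0.0412,0,-0.0364],[0,0,0],[0,0,0]], "turn": [0,0,0,0,0,0,0], "jaw": [0.087,0.087,0.087,0.087,0.087,0.087,0.087]}}

```text
time_s: 2.28
eef_pos: [529.2, 91.9, 404.3]
eef_rot: [-1.571, 0.0, 0.001]
contact_force: [0.7, 0.6, 0.0]
grip_width: 0.998
```

```bash
python3 - <<'E'
from h import *
m=camera_model("wrist"); print(read_state()['eef_pos'].round(1)); im=grab_frame("wrist"); cv2.imwrite("pics/w1.png",im[:,:,::-1]); np.save("w1.npy",m,allow_pickle=True)
E
```

```text
[529.2  91.9 404.3]
```

View pics/w1.png

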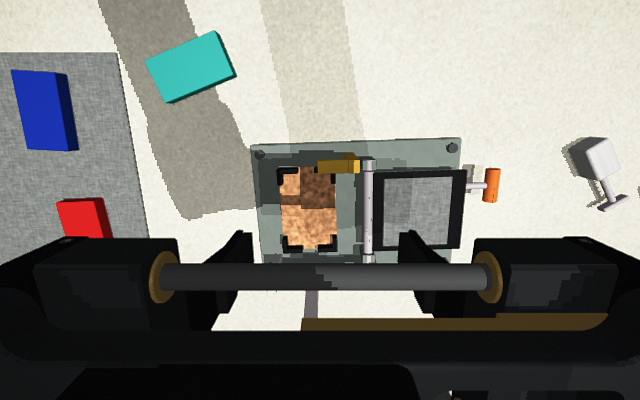

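```bash
python3 - <<'E'
import cv2
im=cv2.imread("pics/w1.png"); cv2.imwrite("pics/w1z.png",cv2.resize(im[125:270,240:510],None,fx=2.95,fy=2.95,interpolation=cv2.INTER_CUBIC))
E
```

```text
(no output)
```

View pics/w1z.png

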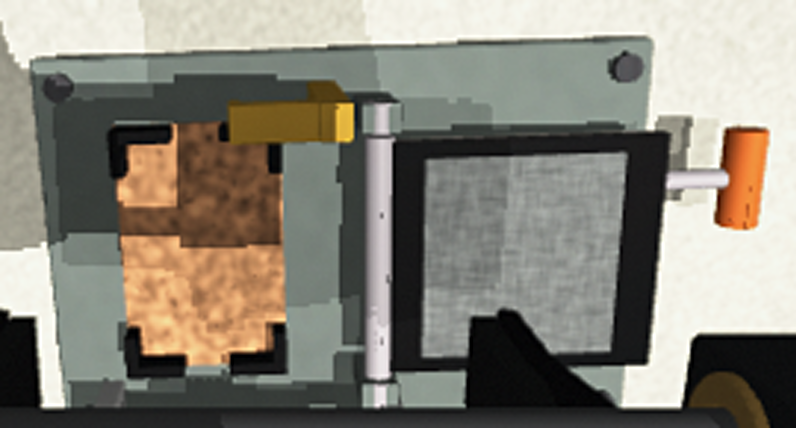

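```bash
cat > fit.py <<'E'
from h import *
m=np.load("w1.npy",allow_pickle=True).item()
px=lambda u,v:(240+u/2.95,125+v/2.95)
p1=ray(m,px(32,58),12); p2=ray(m,px(653,37),12); d=p2-p1; print(p1,p2,np.hypot(*d[:2]),"yaw",np.arctan2(-d[0],d[1]))
for n,q,z in [("stop--",(109,129),21),("stop+-",(128,376),30),("stop++",(286,370),30),("handle",(743,178),39.5),("handle end",(747,130),39.5),("hend2",(738,226),39.5),("hinge rod",(379,250),46)]:
    print(n,ray(m,px(*q),z).round(1))
E
python3 fit.py
```

```text
[486.5870867   -1.50534573  12.        ] [477.81202724 259.77539706  12.        ] 261.42805553799815 yaw 0.03357217358358926
stop-- [515.3  31.2  21. ]
stop+- [624.8  36.2  30. ]
stop++ [621.9 106.6  30. ]
handle [532.2 291.   39.5]
handle end [512.5 289.5  39.5]
hend2 [552.4 292.   39.5]
hinge rod [560.8 143.3  46. ]
```

```bash
cat > ov.py <<'E'
from h import *
def W(pose,P):
    x,y,a=pose; P=np.array(P,float); c,s=np.cos(a),np.sin(a)
    return np.c_[x+c*P[:,0]-s*P[:,1],y+s*P[:,0]+c*P[:,1],P[:,2]]
def overlay(im,m,pose,box,out,f=3,hy=74):
    x0,y0,x1,y1=box
    v=cv2.resize(im[y0:y1,x0:x1],None,fx=f,fy=f,interpolation=cv2.INTER_CUBIC)
    def poly(P,c,closed=True):
        q=proj(m,W(pose,P)); q=((q+.5-[x0,y0])*f).astype(np.int32); cv2.polylines(v,[q.reshape(-1,1,2)],closed,c,1,cv2.LINE_AA)
    poly([(-85,-70,12),(95,-70,12),(95,195,12),(-85,195,12)],(255,0,0))
    poly([(-50,-30,30),(50,-30,30),(50,30,30),(-50,30,30)],(0,255,0))
    poly([(-50,-30,16),(50,-30,16),(50,30,16),(-50,30,16)],(0,0,255))
    poly([(-20,hy+147,39.5),(20,hy+147,39.5)],(255,0,255),False)
    poly([(-50,hy,39.5),(50,hy,39.5)],(0,255,255),False)
    cv2.imwrite(out,v)
E
python3 - <<'E'
from ov import *
m=np.load("w1.npy",allow_pickle=True).item(); im=cv2.imread("pics/w1.png")
overlay(im,m,(570,68,0.034),(240,125,510,270),"pics/ov1.png",2.95)
E
```

```text
(no output)
```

View pics/ov1.png

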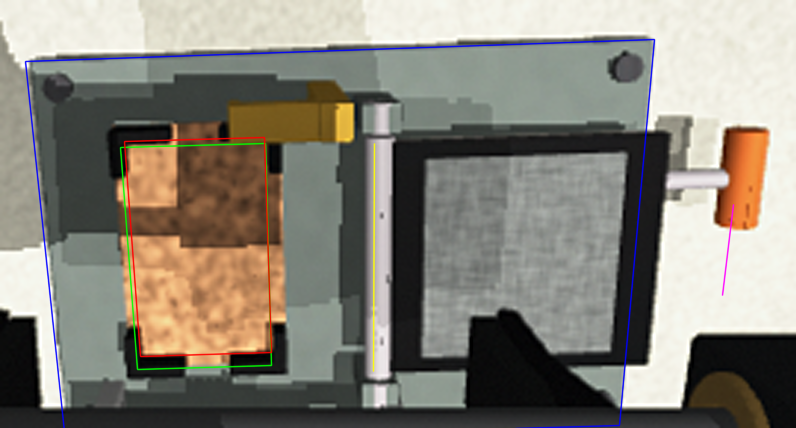

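{"name": "send_rows", "arguments": {"slide": [[-0.015,0.042,-0.008],[-0.015,0.042,-0.008],[0,0,0],[0,0,0]], "turn": [0,0,0,0], "jaw": [0.087,0.087,0.087,0.087]}}

```text
time_s: 2.82
eef_pos: [500.2, 76.5, 322.6]
eef_rot: [-1.57, -0.003, -0.0]
contact_force: [-0.2, -0.2, 0.6]
grip_width: 0.997
```

```bash
python3 - <<'E'
from ov import *
m=camera_model("wrist"); print(read_state()['eef_pos'].round(1)); im=grab_frame("wrist"); cv2.imwrite("pics/w2.png",im[:,:,::-1]); np.save("w2.npy",m,allow_pickle=True)
overlay(im[:,:,::-1].copy(),m,(569,70,0.034),(220,60,620,260),"pics/ov2.png",2)
E
```

```text
[500.2  76.5 322.6]
```

View pics/ov2.png

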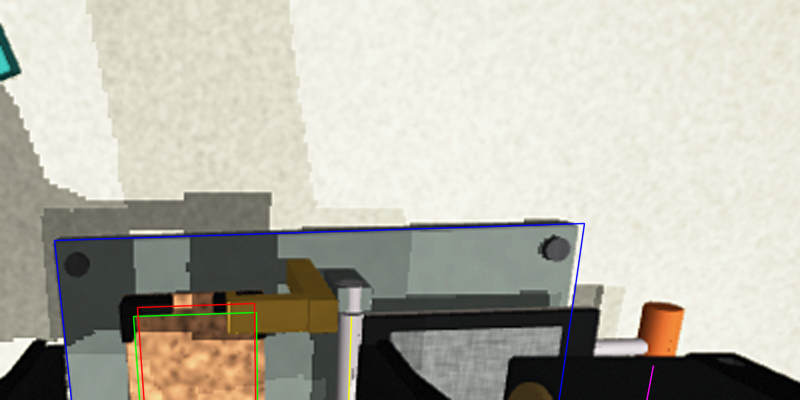

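{"name": "send_rows", "arguments": {"slide": [[0.005,0,-0.0508],[0.005,0,-0.0508],[0.005,0,-0.0508],[0.005,0,-0.0508],[0.005,0,-0.0508],[0.005,0,-0.0508],[0,0,0],[0,0,0]], "turn": [0,0,0,0,0,0,0,0], "jaw": [0.087,0.087,0.087,0.087,0.087,0.087,0.087,0.087]}}

```text
time_s: 3.88
eef_pos: [530.5, -228.8, 321.6]
eef_rot: [-1.571, -0.002, -0.0]
contact_force: [0.2, 0.5, 0.3]
grip_width: 0.999
```

```bash
python3 - <<'E'
from ov import *
m=camera_model("wrist"); print(read_state()['eef_pos'].round(1)); im=grab_frame("wrist"); cv2.imwrite("pics/w3.png",im[:,:,::-1]); np.save("w3.npy",m,allow_pickle=True)
E
```

```text
[ 530.5 -228.8  321.6]
```

View pics/w3.png

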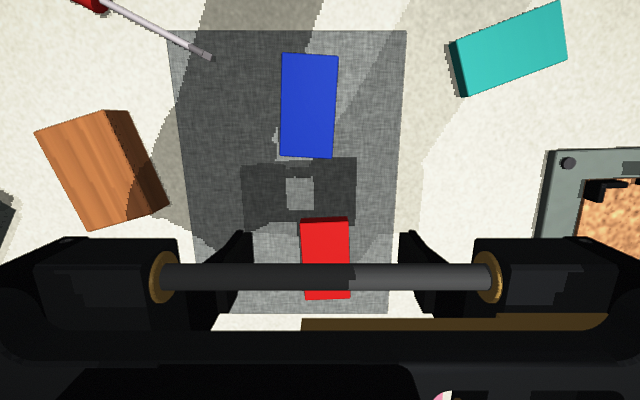

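```bash
python3 - <<'E'
from ov import *
m=np.load("w3.npy",allow_pickle=True).item(); im=cv2.imread("pics/w3.png")
cv2.imwrite("pics/w3z.png",cv2.resize(im[205:310,280:370],None,fx=5,fy=5,interpolation=cv2.INTER_CUBIC))
for uv in [(300,223),(349,221),(350,298),(306,299)]: print(uv,ray(m,uv,22).round(1))
print(rect(m,im[:,:,::-1].copy(),BLUE,22,(270,40,345,165)))
E
```

```text
(300, 223) [ 558.3 -254.7   22. ]
(349, 221) [ 556.1 -205.4   22. ]
(350, 298) [ 645.1 -202.2   22. ]
(306, 299) [ 646.4 -250.2   22. ]
(((447.3478088378906, -245.47715759277344), (49.45448684692383, 89.32365417480469), 86.58370971679688), (280, 52, 59, 107))
```

View pics/w3z.png

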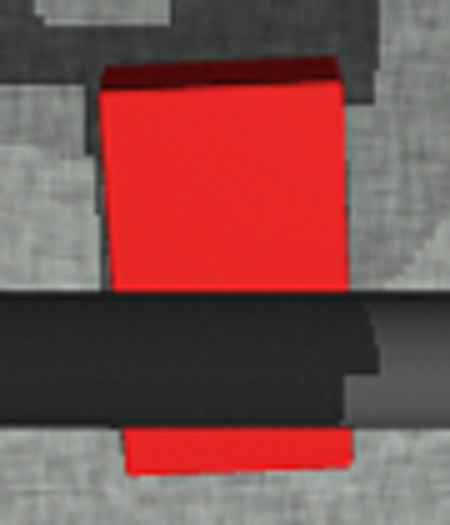

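{"name": "send_rows", "arguments": {"slide": [[0.0355,0,0.0004],[0.0355,0.02,0.0004],[0,0.04,0],[0,0.04,0],[0,0.031,0],[0,0,0],[0,0,0]], "turn": [0,0,-2.5,0,0,0,0], "jaw": [0.087,0.087,0.087,0.087,0.087,0.087,0.087]}}

```text
time_s: 4.8
eef_pos: [601.2, -227.1, 190.2]
eef_rot: [-1.57, -0.037, 0.036]
contact_force: [0.8, 0.4, 0.8]
grip_width: 1.0
```

{"name": "send_rows", "arguments": {"slide": [[0,0,0],[0,0,0],[0,0,0],[0,0,0],[0,0,0],[0,0,0]], "turn": [0,0,0,0,0,0], "jaw": [0.04,0.04,0.04,0.04,0.04,0.04], "newtons": 30}}

```text
time_s: 5.55
eef_pos: [600.6, -228.5, 189.7]
eef_rot: [-1.57, -0.034, 0.035]
contact_force: [-0.5, 1.1, 0.8]
grip_width: 0.567
```

{"name": "send_rows", "arguments": {"slide": [[0,-0.05,0],[0,-0.05,0],[-0.0037,0,0.0498],[-0.0037,0,0.0498],[-0.0037,0,0.0498],[-0.0037,0,0.0498],[-0.0038,0,0.0498],[-0.0038,0,0.0498],[0,0,0],[0,0,0]], "turn": [0,0.55,0,0,0,0,0,0,0,0], "jaw": [0.04,0.04,0.04,0.04,0.04,0.04,0.04,0.04,0.04,0.04]}}

```text
time_s: 6.8
eef_pos: [567.8, 68.9, 289.6]
eef_rot: [-1.571, -0.027, 0.027]
contact_force: [-0.3, -1.7, -2.3]
grip_width: 0.574
```

```bash
python3 - <<'E'
from ov import *
m=camera_model("wrist"); s=read_state();print(s['eef_pos'].round(1)); T=R.from_rotvec(s['eef_rot']).as_matrix(); print(np.arctan2(T[1,0],T[0,0]))
im=grab_frame("wrist"); cv2.imwrite("pics/w4.png",im[:,:,::-1]); np.save("w4.npy",m,allow_pickle=True)
mt=camera_model("top"); im=grab_frame("top"); cv2.imwrite("pics/t4.png",im[:,:,::-1])
overlay(im[:,:,::-1].copy(),mt,(569,69.3,0.034),(210,130,340,260),"pics/ov4.png",5)
E
```

```text
[567.8  68.9 289.6]
0.03444550260754371
```

View pics/w4.png

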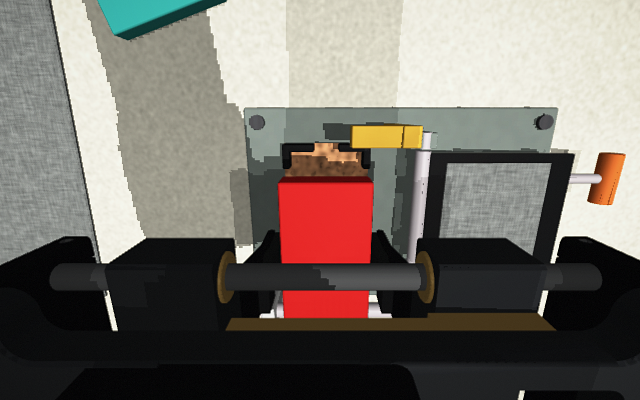

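View pics/ov4.png

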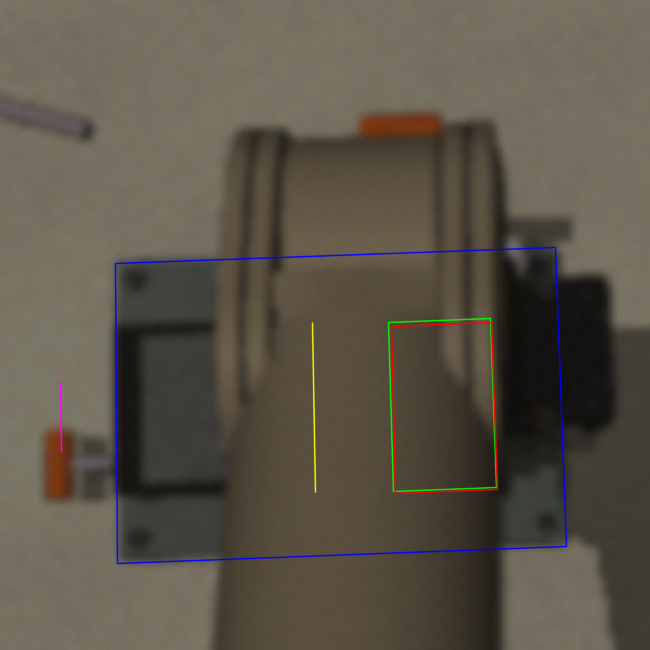

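```bash
python3 - <<'E'
from ov import *
m=np.load("w4.npy",allow_pickle=True).item(); im=cv2.imread("pics/w4.png")
overlay(im,m,(569,69.3,0.034),(235,95,435,195),"pics/ov4b.png",4)
E
```

```text
(no output)
```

View pics/ov4b.png

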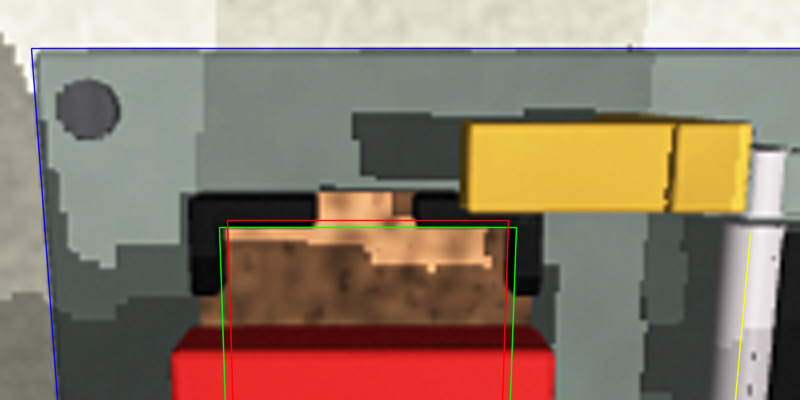

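{"name": "send_rows", "arguments": {"slide": [[0,0.03,0.0003],[0,0.03,0],[0,0.015,0],[0,0.008,0],[0,0.004,0],[0,0,0],[0,0,0]], "turn": [0,0,0,0,0,0,0], "jaw": [0.04,0.04,0.04,0.04,0.04,0.04,0.04]}}

```text
time_s: 7.78
eef_pos: [568.2, 69.7, 203.4]
eef_rot: [-1.57, -0.028, 0.026]
contact_force: [-0.2, 0.1, -2.0]
grip_width: 0.575
```

{"name": "send_rows", "arguments": {"slide": [[0,0.0015,0],[0,0,0],[0,0,0],[0,0,0],[0,0,0]], "turn": [0,0,0,0,0], "jaw": [0.04,0.04,0.062,0.062,0.062]}}

```text
time_s: 8.4
eef_pos: [567.9, 69.6, 201.2]
eef_rot: [-1.571, -0.027, 0.027]
contact_force: [0.6, -0.3, -0.1]
grip_width: 0.706
```

{"name": "send_rows", "arguments": {"slide": [[0,-0.02,0],[0,-0.05,0],[0,-0.05,0],[-0.035,0,0],[-0.035,0,0],[0,0,0],[0,0,0]], "turn": [0,0,0,0,0,0,0], "jaw": [0.062,0.062,0.087,0.087,0.087,0.087,0.087]}}

```text
time_s: 9.28
eef_pos: [498.5, 67.3, 322.4]
eef_rot: [-1.57, -0.029, 0.026]
contact_force: [0.2, -0.3, 0.8]
grip_width: 0.998
```

```bash
python3 - <<'E'
from ov import *
m=camera_model("wrist"); s=read_state();print(s['eef_pos'].round(1))
im=grab_frame("wrist"); cv2.imwrite("pics/w5.png",im[:,:,::-1]); np.save("w5.npy",m,allow_pickle=True)
overlay(im[:,:,::-1].copy(),m,(569,69.3,0.034),(220,120,620,300),"pics/ov5.png",2)
E
```

```text
[498.5  67.3 322.4]
```

View pics/ov5.png

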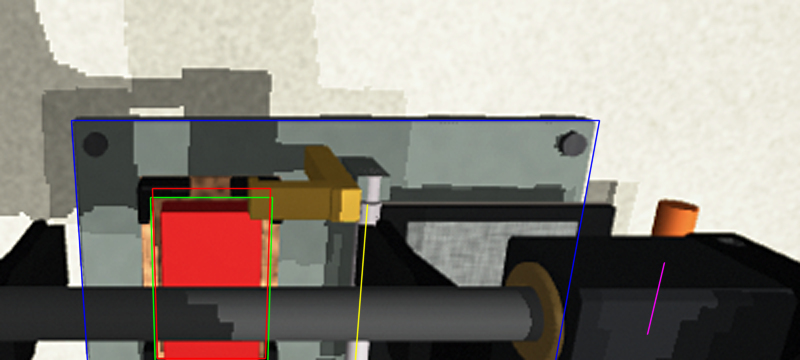

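```bash
python3 - <<'E'
from h import *
print(read_state()['joint_positions'].round(2))
E
```

```text
[-0.79  0.13  0.61  1.91 -0.08  1.12  1.46]
```

{"name": "send_rows", "arguments": {"slide": [[0.0082,0,0.0445],[0.0082,0,0.0445],[0.0083,0,0.0445],[0.0083,0,0.0445],[0.0083,0,0.0444],[0,0,0],[0,0,0],[0,0,0],[0,0,0],[0,0,0]], "turn": [0,0,0,0,0,10,10,10,10,10], "jaw": [0.087,0.087,0.087,0.087,0.087,0.087,0.087,0.087,0.087,0.087]}}

```text
time_s: 10.58
eef_pos: [532.3, 291.2, 321.1]
eef_rot: [-1.469, 0.659, -0.66]
contact_force: [-0.0, -0.3, -0.7]
grip_width: 0.997
```

{"name": "send_rows", "arguments": {"slide": [[0,0,0],[0,0,0],[0,0,0],[0,0,0],[0,0,0],[0,0,0]], "turn": [10,10,10,10,0,0], "jaw": [0.087,0.087,0.087,0.087,0.087,0.087]}}

```text
time_s: 11.32
eef_pos: [531.9, 291.1, 321.1]
eef_rot: [-1.227, 1.18, -1.181]
contact_force: [-0.3, -0.1, -0.3]
grip_width: 0.999
```

```bash
python3 - <<'E'
from ov import *
m=camera_model("wrist"); s=read_state();print(s['eef_pos'].round(1)); T=R.from_rotvec(s['eef_rot']).as_matrix(); print(np.arctan2(T[1,0],T[0,0])); print(s['joint_positions'].round(2))
im=grab_frame("wrist"); cv2.imwrite("pics/w6.png",im[:,:,::-1]); np.save("w6.npy",m,allow_pickle=True)
O=[((5,180,100),(16,255,255))]
rr=rect(m,im,O,39.5,(200,50,450,260)); print(rr)
E
```

```text
[531.9 291.1 321.1]
-1.5324284880607935
[-1.18  0.43  0.77  1.65 -0.32  1.19 -0.29]
(((531.166748046875, 289.2239990234375), (39.06977462768555, 14.44288444519043), 2.1820948123931885), (304, 195, 43, 16))
```

View pics/w6.png

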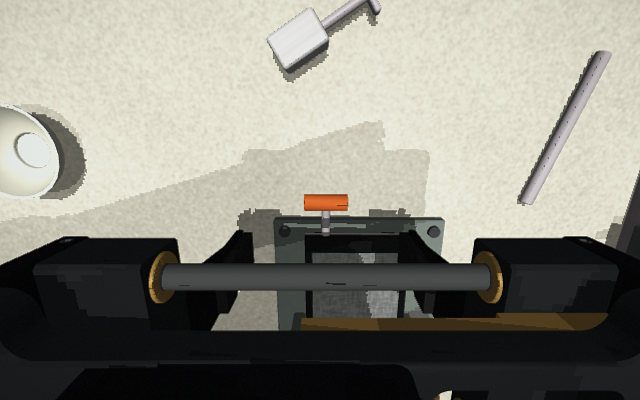

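{"name": "send_rows", "arguments": {"slide": [[0.0019,0.04,-0.0008],[0,0.04,0],[0,0.03,0],[0,0.008,0],[0,0,0],[0,0,0],[0,0,0],[0,0,0],[0,0,0]], "turn": [0,0,0,0,0,0,0,0,0], "jaw": [0.087,0.087,0.087,0.087,0.087,0.03,0.03,0.03,0.03], "newtons": 20}}

```text
time_s: 12.5
eef_pos: [530.9, 289.0, 203.5]
eef_rot: [-1.225, 1.184, -1.184]
contact_force: [-0.3, 0.3, 0.5]
grip_width: 0.631
```

{"name": "send_rows", "arguments": {"slide": [[0,0,0],[0,0,0],[0,0,0]], "turn": [0,0,0], "jaw": [0.03,0.03,0.03]}}

```text
time_s: 12.88
eef_pos: [531.7, 289.0, 203.7]
eef_rot: [-1.223, 1.183, -1.185]
contact_force: [5.0, 0.5, -1.1]
grip_width: 0.454
```

```bash
python3 -c "
import numpy as np
t=np.radians(np.arange(0,181,10)); x=.147*(1-np.cos(t)); y=-.147*np.sin(t)
print([[round(a,4),round(b,4),0] for a,b in zip(np.diff(x),np.diff(y))])"
```

```text
[[np.float64(0.0022), np.float64(-0.0255), 0], [np.float64(0.0066), np.float64(-0.0248), 0], [np.float64(0.0108), np.float64(-0.0232), 0], [np.float64(0.0147), np.float64(-0.021), 0], [np.float64(0.0181), np.float64(-0.0181), 0], [np.float64(0.021), np.float64(-0.0147), 0], [np.float64(0.0232), np.float64(-0.0108), 0], [np.float64(0.0248), np.float64(-0.0066), 0], [np.float64(0.0255), np.float64(-0.0022), 0], [np.float64(0.0255), np.float64(0.0022), 0], [np.float64(0.0248), np.float64(0.0066), 0], [np.float64(0.0232), np.float64(0.0108), 0], [np.float64(0.021), np.float64(0.0147), 0], [np.float64(0.0181), np.float64(0.0181), 0], [np.float64(0.0147), np.float64(0.021), 0], [np.float64(0.0108), np.float64(0.0232), 0], [np.float64(0.0066), np.float64(0.0248), 0], [np.float64(0.0022), np.float64(0.0255), 0]]
```

{"name": "send_rows", "arguments": {"slide": [[0.0022,-0.0255,0],[0.0066,-0.0248,0],[0.0108,-0.0232,0],[0.0147,-0.021,0],[0.0181,-0.0181,0],[0.021,-0.0147,0]], "turn": [0,0,0,0,0,0], "jaw": [0.03,0.03,0.03,0.03,0.03,0.03]}}

```text
time_s: 13.62
eef_pos: [534.1, 215.3, 331.7]
eef_rot: [-1.222, 1.182, -1.185]
contact_force: [9.3, -0.4, -6.3]
grip_width: 0.457
```

```bash
python3 - <<'E'
from ov import *
for n in ["side","wrist"]: cv2.imwrite(f"pics/{n}7.png",grab_frame(n)[:,:,::-1])
im=cv2.imread("pics/side7.png"); cv2.imwrite("pics/side7z.png",cv2.resize(im[120:270,220:400],None,fx=4,fy=4,interpolation=cv2.INTER_CUBIC))
E
```

```text
(no output)
```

View pics/side7z.png

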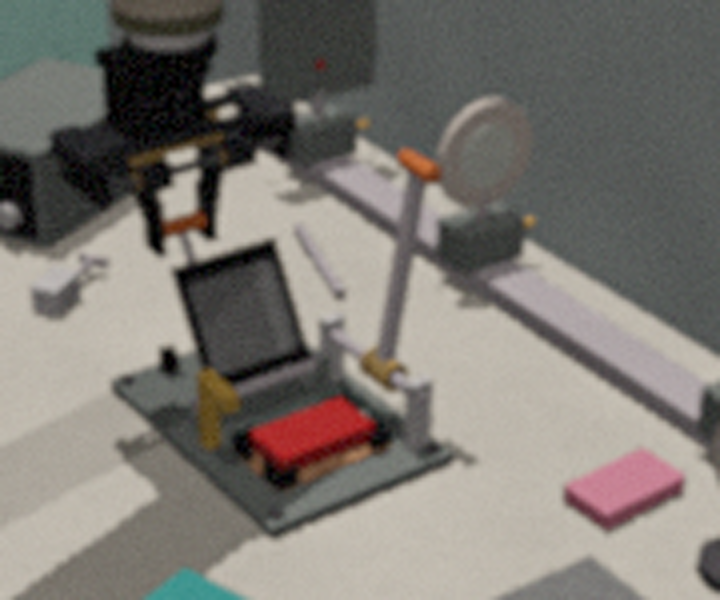

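{"name": "send_rows", "arguments": {"slide": [[0.0232,-0.0108,0.001],[0.0248,-0.0066,0],[0.0255,-0.0022,0],[0.0255,0.0022,0],[0.0248,0.0066,0],[0.0232,0.0108,0]], "turn": [0,0,0,0,0,0], "jaw": [0.03,0.03,0.03,0.03,0.03,0.03]}}

```text
time_s: 14.48
eef_pos: [539.6, 67.5, 330.4]
eef_rot: [-1.224, 1.183, -1.184]
contact_force: [7.6, 5.3, -6.4]
grip_width: 0.453
```

{"name": "send_rows", "arguments": {"slide": [[0.021,0.0147,0],[0.0181,0.0181,0],[0.0147,0.021,0],[0.0108,0.0232,0],[0.0066,0.0248,0],[0.0022,0.0255,0],[0,0,0],[0,0,0]], "turn": [0,0,0,0,0,0,0,0], "jaw": [0.03,0.03,0.03,0.03,0.03,0.03,0.03,0.03]}}

```text
time_s: 15.48
eef_pos: [542.3, -5.3, 203.0]
eef_rot: [-1.225, 1.183, -1.185]
contact_force: [5.4, -1.4, -0.2]
grip_width: 0.459
```

```bash
python3 - <<'E'
from ov import *
im=grab_frame("side")[:,:,::-1]; cv2.imwrite("pics/side8z.png",cv2.resize(im[120:270,220:400],None,fx=4,fy=4,interpolation=cv2.INTER_CUBIC))
E
```

```text
(no output)
```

View pics/side8z.png

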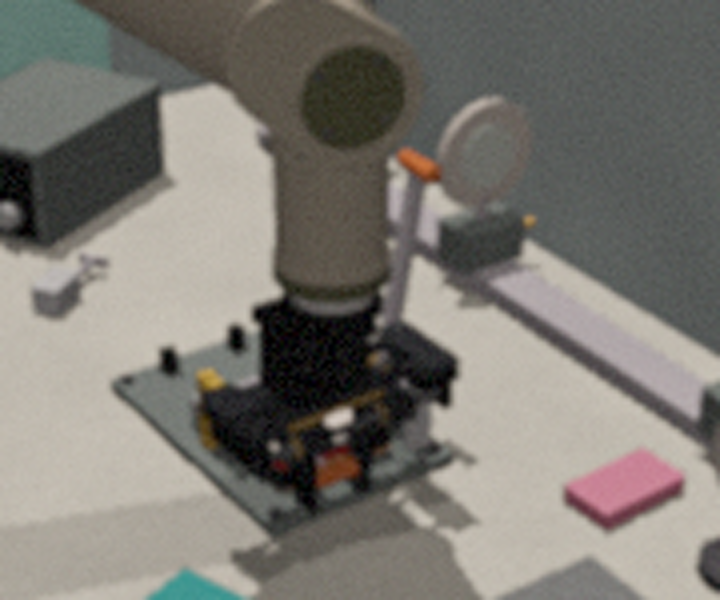

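{"name": "send_rows", "arguments": {"slide": [[0,0,0],[0,0,0],[0,0,0],[0,-0.03,0],[0,-0.05,0],[0,-0.05,0],[-0.04,0,0],[0,0,0]], "turn": [0,0,0,0,0,0,0,0], "jaw": [0.06,0.06,0.06,0.06,0.06,0.06,0.06,0.06]}}

```text
time_s: 16.52
eef_pos: [540.5, 38.6, 333.4]
eef_rot: [-1.226, 1.181, -1.179]
contact_force: [-0.4, -1.1, -0.2]
grip_width: 0.692
```

```bash
python3 - <<'E'
from ov import *
m=camera_model("wrist"); s=read_state();print(s['eef_pos'].round(1),s['joint_positions'].round(2))
im=grab_frame("wrist"); cv2.imwrite("pics/w9.png",im[:,:,::-1])
im=grab_frame("side")[:,:,::-1]; cv2.imwrite("pics/side9z.png",cv2.resize(im[120:270,220:400],None,fx=4,fy=4,interpolation=cv2.INTER_CUBIC))
E
```

```text
[540.5  38.6 333.4] [-0.93  0.27  0.91  1.81 -0.23  1.17  0.09]
```

View pics/w9.png

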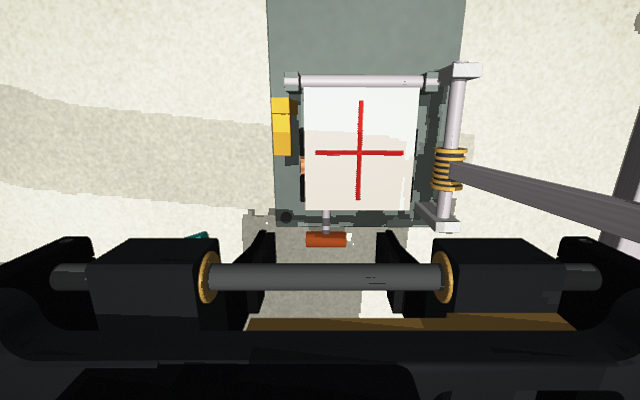

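View pics/side9z.png

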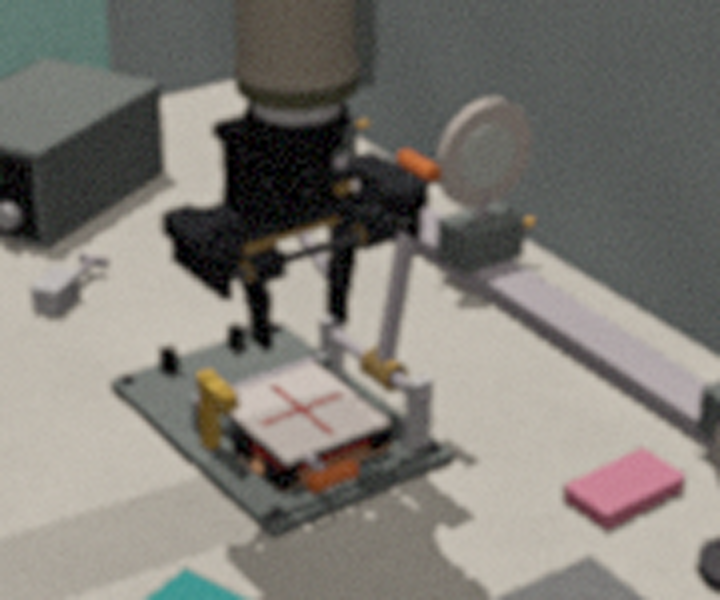

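```bash
python3 - <<'E'
from ov import *
pose=(569,69.3,0.034)
im=cv2.imread("pics/w9.png")
m=camera_model("wrist")
def F(p): 
    d=p[:2]-np.array(pose[:2]); c,s=np.cos(pose[2]),np.sin(pose[2]); return np.array([c*d[0]+s*d[1],-s*d[0]+c*d[1],p[2]]).round(1)
for uv,z in [((456,100),61),((451,140),61),((446,205),61),((449,170),61),((273,98),75),((290,155),75),((361,152),44)]:
    p=ray(m,uv,z); print(uv,p.round(1),F(p))
mt=camera_model("top"); ms=camera_model("side")
O=[((3,150,80),(16,255,255))]
t=cv2.imread("pics/top0.png")[:,:,::-1].copy(); s=cv2.imread("pics/side0.png")[:,:,::-1].copy()
def cen(im,box):
    hsv=cv2.cvtColor(im,cv2.COLOR_RGB2HSV); k=cv2.inRange(hsv,np.array([3,150,80]),np.array([16,255,255]))
    x0,y0,x1,y1=box; ys,xs=np.nonzero(k[y0:y1,x0:x1]); return np.array([xs.mean()+x0,ys.mean()+y0]),len(xs)
a,na=cen(t,(275,145,305,165)); b,nb=cen(s,(312,150,335,170)); print(a,na,b,nb)
Pm=lambda m:m["mtx"]@np.c_[cv2.Rodrigues(m["rvec"])[0],m["tvec"]]
X=cv2.triangulatePoints(Pm(mt),Pm(ms),a.reshape(2,1),b.reshape(2,1)); X=(X[:3]/X[3]).ravel(); print("bar grip",X,F(X)); print(ray(mt,a,238),F(ray(mt,a,238)))
print(proj(mt,X)-a,proj(ms,X)-b)
E
```

```text
(456, 100) [642.3 126.8  61. ] [75.2 54.9 61. ]
(451, 140) [643.  95.  61.] [74.9 23.1 61. ]
(446, 205) [647.2  38.1  61. ] [ 77.1 -33.8  61. ]
(449, 170) [645.2  69.6  61. ] [76.1 -2.3 61. ]
(273, 98) [496.6 122.3  75. ] [-70.6  55.5  75. ]
(290, 155) [509.7  79.4  75. ] [-59.   12.2  75. ]
(361, 152) [570.4  80.5  44. ] [ 1.7 11.1 44. ]
[289.48837209 155.38372093] 86 [324.58536585 161.12195122] 41
bar grip [678.09363195  77.71377667 238.53857587] [109.3   4.7 238.5]
[678.92931446  77.37054092 238.        ] [110.1   4.3 238. ]
[[-0.16095122  0.27371948]] [[ 0.24160444 -0.04262408]]
```

{"name": "send_rows", "arguments": {"slide": [[0,-0.0585,0],[0,-0.0585,0],[0,0,0],[0,0,0],[0,0,0],[0,0,0],[0,0,0],[0,0,0],[0,0,0]], "turn": [-10,-10,-10,-10,-10,-10,-10,-10,-10], "jaw": [0.087,0.087,0.087,0.087,0.087,0.087,0.087,0.087,0.087]}}

```text
time_s: 17.75
eef_pos: [540.5, 34.0, 449.7]
eef_rot: [-1.571, -0.029, 0.031]
contact_force: [-0.6, 0.3, -0.3]
grip_width: 1.001
```

{"name": "send_rows", "arguments": {"slide": [[0.046,0,0.0102],[0.046,0,0.0102],[0.046,0,0.0102],[0,0,0],[0,0,0]], "turn": [0,0,0,0,0], "jaw": [0.087,0.087,0.087,0.087,0.087]}}

```text
time_s: 18.38
eef_pos: [677.3, 69.0, 449.7]
eef_rot: [-1.572, -0.024, 0.026]
contact_force: [-0.7, -1.1, 0.1]
grip_width: 1.001
```

```bash
python3 - <<'E'
from ov import *
m=camera_model("wrist"); s=read_state();print(s['eef_pos'].round(1),s['joint_positions'].round(2)); T=R.from_rotvec(s['eef_rot']).as_matrix(); print(np.arctan2(T[1,0],T[0,0]))
im=grab_frame("wrist"); cv2.imwrite("pics/w10.png",im[:,:,::-1])
print(rect(m,im,[((5,180,100),(16,255,255))],238.5,(250,150,400,262)))
E
```

```text
[677.3  69.  449.7] [-0.66  0.52  0.76  1.25 -0.35  1.5   1.66]
0.03215545461749429
(((676.54052734375, 76.75709533691406), (15.563682556152344, 39.80158996582031), 1.8670998811721802), (309, 219, 58, 22))
```

View pics/w10.png

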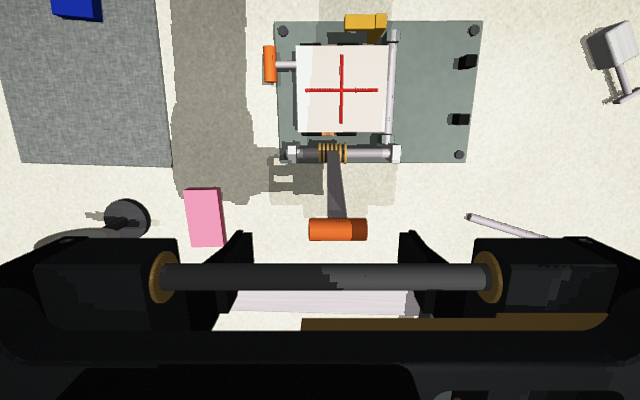

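{"name": "send_rows", "arguments": {"slide": [[-0.0005,0,0.0078],[0,0.03,0],[0,0.0177,0],[0,0,0],[0,0,0],[0,0,0],[0,0,0],[0,0,0],[0,0,0],[0,0,0]], "turn": [0,0,0,0,0,0,0,0,0,0], "jaw": [0.087,0.087,0.087,0.03,0.03,0.03,0.03,0.03,0.03,0.03], "newtons": 25}}

```text
time_s: 19.68
eef_pos: [676.7, 78.3, 402.7]
eef_rot: [-1.571, -0.027, 0.027]
contact_force: [-0.5, -1.2, 1.7]
grip_width: 0.457
```

```bash
python3 -c "
import numpy as np
ph=np.radians(np.r_[-10,np.arange(-5,96,7.15),95.2]); x=-.180*np.sin(ph); y=-.180*np.cos(ph)
print(np.degrees(ph).round(1));print([[float(round(a,4)),float(round(b,4)),0] for a,b in zip(np.diff(x),np.diff(y))])"
```

```text
[-10.   -5.    2.2   9.3  16.5  23.6  30.8  37.9  45.1  52.2  59.4  66.5
  73.6  80.8  88.   95.1  95.2]
[[-0.0156, -0.002, 0], [-0.0224, -0.0006, 0], [-0.0223, 0.0022, 0], [-0.0219, 0.005, 0], [-0.0211, 0.0077, 0], [-0.02, 0.0103, 0], [-0.0185, 0.0127, 0], [-0.0168, 0.0149, 0], [-0.0148, 0.0168, 0], [-0.0126, 0.0186, 0], [-0.0102, 0.02, 0], [-0.0076, 0.0211, 0], [-0.005, 0.0219, 0], [-0.0022, 0.0223, 0], [0.0006, 0.0224, 0], [0.0, 0.0003, 0]]
```

{"name": "send_rows", "arguments": {"slide": [[-0.0156,-0.002,0],[-0.0224,-0.0006,0],[-0.0223,0.0022,0],[-0.0219,0.005,0],[-0.0211,0.0077,0],[-0.02,0.0103,0],[-0.0185,0.0127,0]], "turn": [0,0,0,0,0,0,0], "jaw": [0.03,0.03,0.03,0.03,0.03,0.03,0.03]}}

```text
time_s: 20.55
eef_pos: [534.8, 73.3, 368.4]
eef_rot: [-1.569, -0.029, 0.025]
contact_force: [-0.8, -1.6, 7.4]
grip_width: 0.455
```

```bash
python3 - <<'E'
from ov import *
im=grab_frame("side")[:,:,::-1]; cv2.imwrite("pics/side11z.png",cv2.resize(im[120:270,220:400],None,fx=4,fy=4,interpolation=cv2.INTER_CUBIC))
E
```

```text
(no output)
```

View pics/side11z.png

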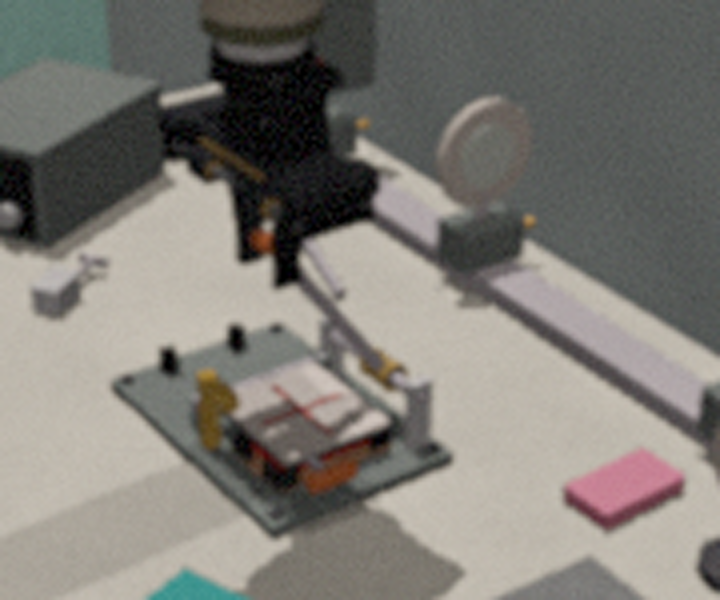

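{"name": "send_rows", "arguments": {"slide": [[-0.0168,0.0149,0],[-0.0148,0.0168,0],[-0.0126,0.0186,0],[-0.0102,0.02,0],[-0.0076,0.0211,0],[-0.005,0.0219,0],[-0.0022,0.0223,0],[0.0006,0.0224,0],[0,0,0]], "turn": [0,0,0,0,0,0,0,0,0], "jaw": [0.03,0.03,0.03,0.03,0.03,0.03,0.03,0.03,0.03]}}

```text
time_s: 21.72
eef_pos: [466.3, 71.1, 208.8]
eef_rot: [-1.572, -0.026, 0.028]
contact_force: [-3.3, -0.5, 5.6]
grip_width: 0.45
```

```bash
python3 - <<'E'
from ov import *
im=grab_frame("side")[:,:,::-1]; cv2.imwrite("pics/side12z.png",cv2.resize(im[160:260,240:360],None,fx=6,fy=6,interpolation=cv2.INTER_CUBIC))
im=grab_frame("wrist")[:,:,::-1]; cv2.imwrite("pics/w12.png",im)
E
```

```text
(no output)
```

View pics/side12z.png

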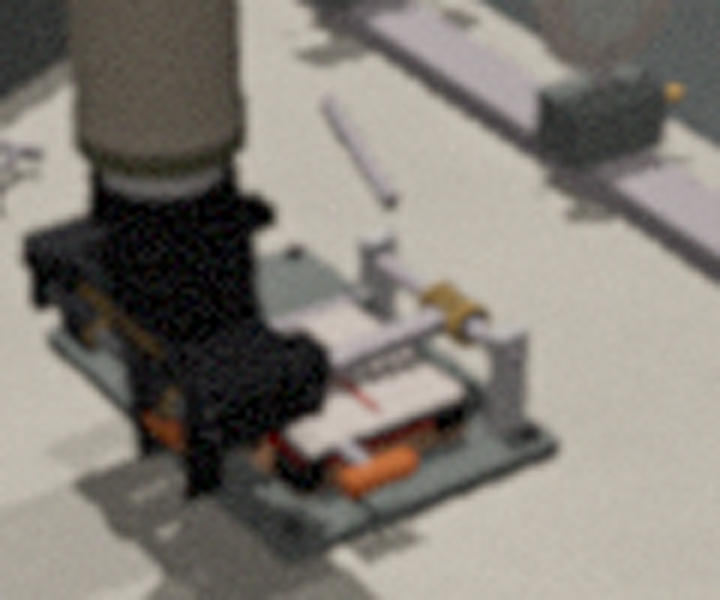

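View pics/w12.png

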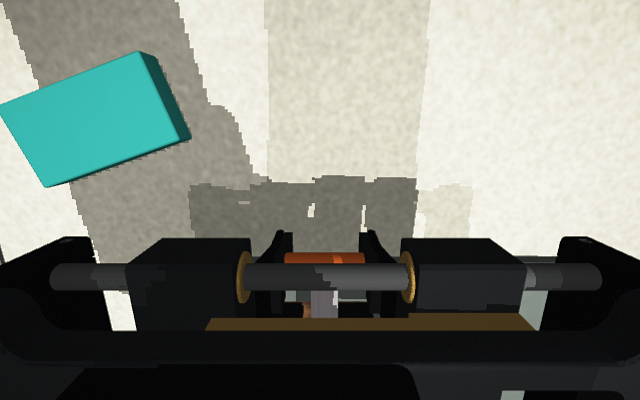

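{"name": "send_rows", "arguments": {"slide": [[0,0.003,0],[0,0.001,0],[0,0,0]], "turn": [0,0,0], "jaw": [0.03,0.03,0.03]}}

```text
time_s: 22.2
eef_pos: [466.3, 71.2, 205.5]
eef_rot: [-1.57, -0.027, 0.027]
contact_force: [-4.8, -1.3, 5.6]
grip_width: 0.451
```

{"name": "send_rows", "arguments": {"slide": [[0,0.003,0],[0,0.001,0],[0,0,0]], "turn": [0,0,0], "jaw": [0.03,0.03,0.03]}}

```text
time_s: 22.58
eef_pos: [466.6, 71.3, 201.5]
eef_rot: [-1.57, -0.028, 0.027]
contact_force: [-2.6, -1.4, 4.8]
grip_width: 0.452
```

```bash
python3 - <<'E'
from ov import *
im=grab_frame("side")[:,:,::-1]; cv2.imwrite("pics/side13.png",im); cv2.imwrite("pics/side13z.png",cv2.resize(im[160:260,240:360],None,fx=6,fy=6,interpolation=cv2.INTER_CUBIC))
im=grab_frame("top")[:,:,::-1]; cv2.imwrite("pics/top13z.png",cv2.resize(im[140:260,210:340],None,fx=5,fy=5,interpolation=cv2.INTER_CUBIC))
im=grab_frame("wrist")[:,:,::-1]; cv2.imwrite("pics/w13z.png",cv2.resize(im[230:330,240:420],None,fx=4,fy=4,interpolation=cv2.INTER_CUBIC))
E
```

```text
(no output)
```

View pics/side13z.png

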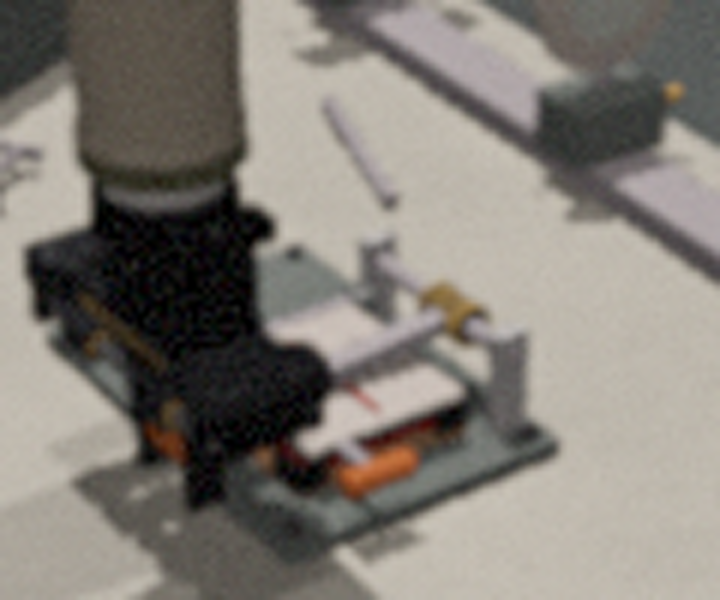

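View pics/w13z.png

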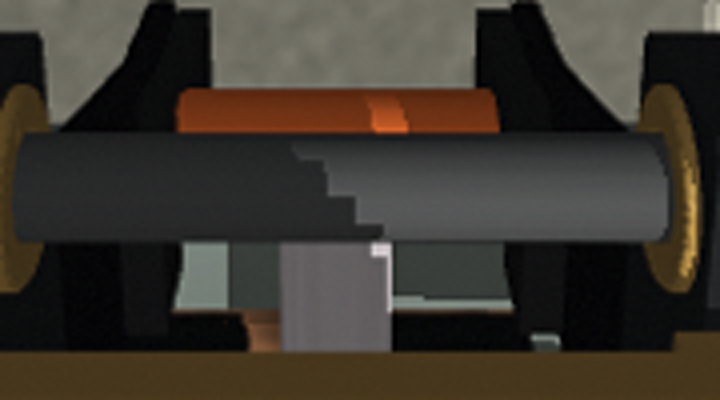

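```bash
python3 - <<'E'
from ov import *
m=camera_model("wrist"); s=read_state(); T=R.from_rotvec(s['eef_rot']).as_matrix(); tcp=s['eef_pos']
th=np.linspace(0,2*np.pi,60)
for f in ["pics/w12.png"]: pass
im=cv2.imread("pics/w13z.png"); hsv=cv2.cvtColor(im,cv2.COLOR_BGR2HSV); k=cv2.inRange(hsv,np.array([5,150,80]),np.array([16,255,255])); k[150:]=0; ys,xs=np.nonzero(k); print("now: toprow",230+np.percentile(ys,1)/4, "cols",240+np.percentile(xs,[1,99])/4)
im=cv2.imread("pics/w12.png"); hsv=cv2.cvtColor(im,cv2.COLOR_BGR2HSV); k=cv2.inRange(hsv,np.array([5,150,80]),np.array([16,255,255])); k[263:]=0;k[:230]=0; k[:,:260]=0;k[:,400:]=0; ys,xs=np.nonzero(k); print("w12: toprow",ys.min(), xs.min(),xs.max())
for dx in (-4,0,4):
  for slip in (0,5,10,15,20):
    P=[tcp+T@np.array([dx+8*np.cos(t),163.5-slip+8*np.sin(t),e]) for t in th for e in (-20,20)]
    q=proj(m,P); print(dx,slip,"row",q[:,1].min().round(1),"cols",q[:,0].min().round(1),q[:,0].max().round(1), "z",(tcp[2]-163.5+slip).round(1))
E
```

```text
now: toprow 252.5 cols [285.5 363. ]
w12: toprow 253 284 364
-4 0 row 240.9 cols 286.8 365.7 z 38.0
-4 5 row 244.8 cols 285.5 367.0 z 43.0
-4 10 row 248.9 cols 284.1 368.5 z 48.0
-4 15 row 253.3 cols 282.6 370.0 z 53.0
-4 20 row 258.0 cols 281.0 371.6 z 58.0
0 0 row 247.7 cols 287.0 365.4 z 38.0
0 5 row 251.8 cols 285.8 366.7 z 43.0
0 10 row 256.1 cols 284.4 368.1 z 48.0
0 15 row 260.7 cols 283.0 369.6 z 53.0
0 20 row 265.6 cols 281.4 371.3 z 58.0
4 0 row 254.5 cols 287.3 365.1 z 38.0
4 5 row 258.7 cols 286.1 366.4 z 43.0
4 10 row 263.2 cols 284.7 367.8 z 48.0
4 15 row 268.0 cols 283.3 369.3 z 53.0
4 20 row 273.1 cols 281.8 370.9 z 58.0
```

```bash
python3 - <<'E'
from ov import *
ms=camera_model("side"); pose=(569,69.3,.034)
for fx in (-72,-65,-58):
  for fy in (16,56,60):
    print(fx,fy,[ (4*(proj(ms,W(pose,[(fx,fy,z)]))[0]-[220,120])).round(0).tolist() for z in (12,65,70,80,90)])
E
```

```text
-72 16 [[226.0, 468.0], [223.0, 414.0], [223.0, 408.0], [223.0, 398.0], [222.0, 387.0]]
-72 56 [[201.0, 445.0], [198.0, 391.0], [197.0, 386.0], [197.0, 376.0], [196.0, 365.0]]
-72 60 [[198.0, 443.0], [195.0, 389.0], [195.0, 384.0], [194.0, 374.0], [194.0, 363.0]]
-65 16 [[233.0, 466.0], [231.0, 411.0], [231.0, 406.0], [230.0, 395.0], [230.0, 384.0]]
-65 56 [[208.0, 443.0], [205.0, 389.0], [205.0, 384.0], [204.0, 373.0], [204.0, 363.0]]
-65 60 [[205.0, 440.0], [203.0, 387.0], [202.0, 381.0], [202.0, 371.0], [201.0, 360.0]]
-58 16 [[241.0, 463.0], [238.0, 408.0], [238.0, 403.0], [238.0, 392.0], [237.0, 382.0]]
-58 56 [[215.0, 440.0], [213.0, 386.0], [212.0, 381.0], [212.0, 370.0], [211.0, 360.0]]
-58 60 [[213.0, 438.0], [210.0, 384.0], [210.0, 379.0], [209.0, 368.0], [209.0, 358.0]]
```

```bash
python3 -c "
import cv2
im=cv2.imread('pics/side9z.png'); cv2.imwrite('pics/k.png',cv2.resize(im[340:480,160:340],None,fx=4.4,fy=4.2,interpolation=cv2.INTER_CUBIC))"
```

```text
(no output)
```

View pics/k.png

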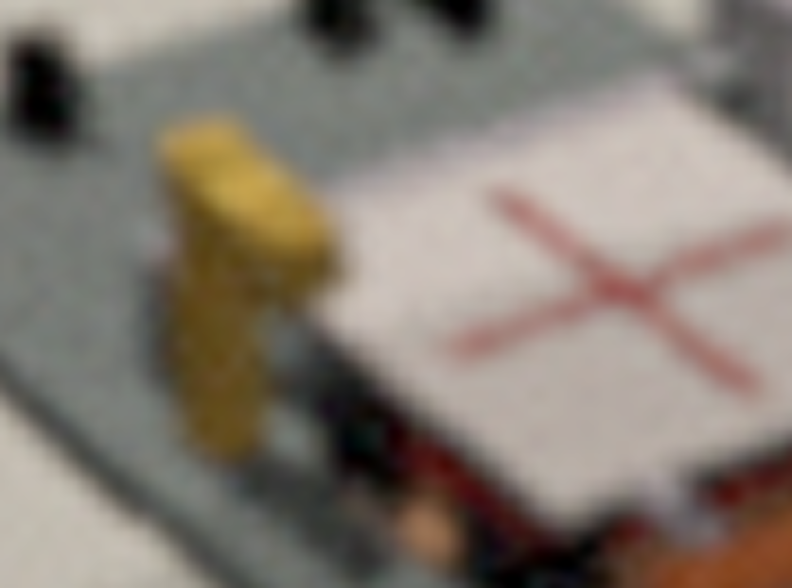

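{"name": "send_rows", "arguments": {"slide": [[0,0,0],[0,0,0],[0,0.002,0],[0,0,0],[0,0,0]], "turn": [0,0,0,0,0], "jaw": [0.03,0.03,0.03,0.03,0.03], "newtons": 60}}

```text
time_s: 23.35
eef_pos: [466.7, 71.3, 199.6]
eef_rot: [-1.57, -0.028, 0.026]
contact_force: [-3.1, -0.7, 8.0]
grip_width: 0.441
```

```bash
python3 - <<'E'
from ov import *
im=grab_frame("wrist")[:,:,::-1]; cv2.imwrite("pics/w14.png",im)
for f in ("pics/w12.png","pics/w14.png"):
    im=cv2.imread(f); g=im[258,:,:].astype(int); sat=(g[:,2]-g[:,0]); r=np.nonzero(sat[270:390]>80)[0]+270; print(f,r.min(),r.max(), sat[280:290],sat[358:370]); c=(im[:,324,2].astype(int)-im[:,324,0])[246:264]; print(c)
print(read_state()['contact_force'].round(1),read_state()['wrist_torque'].round(2))
E
```

```text
pics/w12.png 285 363 [ 0 -2 -3 17 73 95 93 91 92 91] [87 88 88 87 88 88 79 -7  0  0  0  0]
[ 13  14  14  12  11   9  45  74  77  80  83  86  89  91  93  96 103  20]
pics/w14.png 285 363 [ 0  0 -1  2 39 95 91 90 91 92] [88 88 85 86 86 84 49 -6 -1 -1 -1  0]
[ 13  14  13  13  13  11  24  58  76  79  82  85  89  91  93  94 102  21]
[-3.  -0.7  6.9] [-0.17  0.41 -0.06]
```

{"name": "send_rows", "arguments": {"slide": [[0,0,0.005],[0,0,0.005],[0,0,0.005],[0,0,0]], "turn": [0,0,0,0], "jaw": [0.03,0.03,0.03,0.03]}}

```text
time_s: 23.9
eef_pos: [466.2, 86.7, 199.6]
eef_rot: [-1.57, -0.028, 0.027]
contact_force: [-3.7, -0.3, 8.3]
grip_width: 0.448
```

{"name": "send_rows", "arguments": {"slide": [[0,0,0.005],[0,0,0.005],[0,0,0.005],[0,0,0.005],[0,0,0]], "turn": [0,0,0,0,0], "jaw": [0.03,0.03,0.03,0.03,0.03]}}

```text
time_s: 24.52
eef_pos: [465.6, 105.2, 199.5]
eef_rot: [-1.571, -0.026, 0.025]
contact_force: [-3.0, -6.9, 7.8]
grip_width: 0.439
```

{"name": "send_rows", "arguments": {"slide": [[0,0,0.003],[0,0,0],[0,0,0]], "turn": [0,0,0], "jaw": [0.03,0.03,0.03]}}

```text
time_s: 24.9
eef_pos: [465.7, 107.4, 199.5]
eef_rot: [-1.572, -0.025, 0.023]
contact_force: [-1.3, -9.0, 7.2]
grip_width: 0.447
```

```bash
python3 - <<'E'
from ov import *
im=grab_frame("side")[:,:,::-1]; cv2.imwrite("pics/side15z.png",cv2.resize(im[160:260,240:360],None,fx=6,fy=6,interpolation=cv2.INTER_CUBIC))
im=grab_frame("top")[:,:,::-1]; cv2.imwrite("pics/top15z.png",cv2.resize(im[140:260,210:340],None,fx=5,fy=5,interpolation=cv2.INTER_CUBIC))
im=grab_frame("wrist")[:,:,::-1]; cv2.imwrite("pics/w15.png",im)
E
```

```text
(no output)
```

View pics/side15z.png

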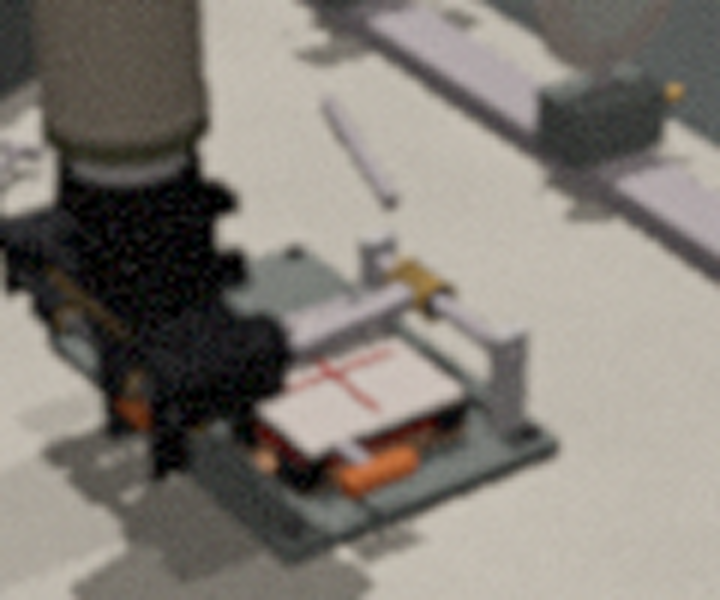

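View pics/w15.png

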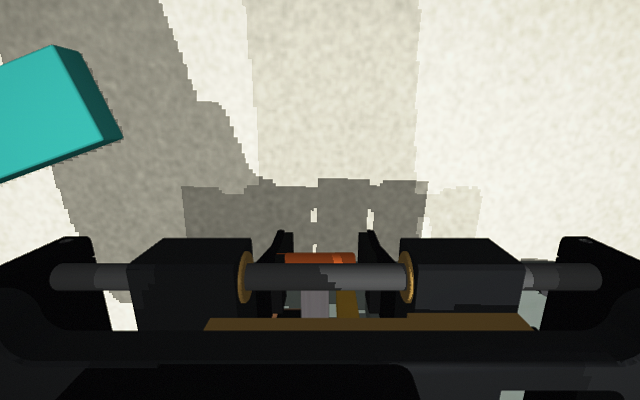

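{"name": "send_rows", "arguments": {"slide": [[0,-0.005,0],[0,-0.005,0],[0,-0.005,0],[0,0,0]], "turn": [0,0,0,0], "jaw": [0.03,0.03,0.03,0.03]}}

```text
time_s: 25.55
eef_pos: [464.9, 107.4, 214.1]
eef_rot: [-1.572, -0.024, 0.025]
contact_force: [-1.9, -8.6, 3.8]
grip_width: 0.443
```

{"name": "send_rows", "arguments": {"slide": [[0,-0.003,0],[0,-0.003,0],[0,0,0]], "turn": [0,0,0], "jaw": [0.03,0.03,0.03]}}

```text
time_s: 25.92
eef_pos: [464.8, 107.4, 219.9]
eef_rot: [-1.572, -0.023, 0.026]
contact_force: [-2.8, -7.5, 3.2]
grip_width: 0.445
```

{"name": "send_rows", "arguments": {"slide": [[0,-0.003,0],[0,-0.002,0],[0,0,0]], "turn": [0,0,0], "jaw": [0.03,0.03,0.03]}}

```text
time_s: 26.3
eef_pos: [464.5, 107.6, 223.5]
eef_rot: [-1.574, -0.025, 0.026]
contact_force: [7.4, -5.7, -21.9]
grip_width: 0.448
```

```bash
python3 - <<'E'
from ov import *
im=grab_frame("side")[:,:,::-1]; cv2.imwrite("pics/side16z.png",cv2.resize(im[160:260,240:360],None,fx=6,fy=6,interpolation=cv2.INTER_CUBIC))
E
```

```text
(no output)
```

View pics/side16z.png

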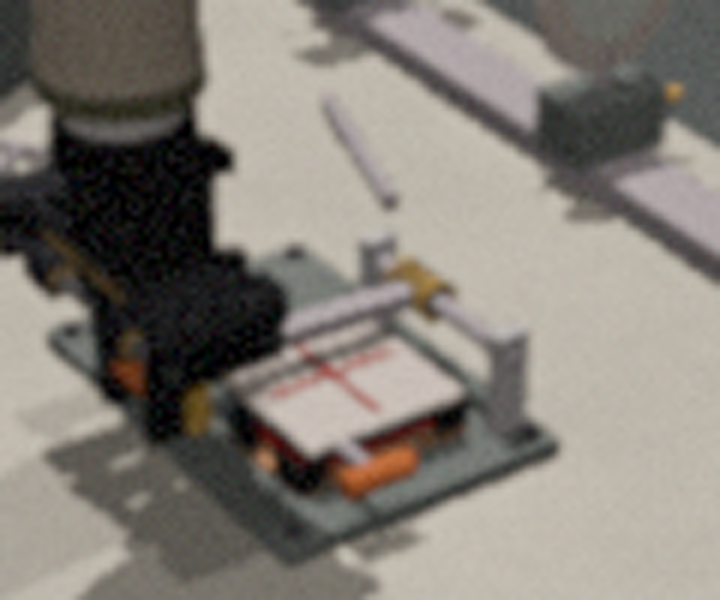

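{"name": "send_rows", "arguments": {"slide": [[0,0.003,0],[0,0,0],[0,0,0],[0,0,0],[0,0,0],[0,0,0]], "turn": [0,0,0,0,0,0], "jaw": [0.03,0.03,0.056,0.056,0.056,0.056], "newtons": 20}}

```text
time_s: 27.1
eef_pos: [465.2, 109.5, 222.3]
eef_rot: [-1.57, -0.028, 0.027]
contact_force: [0.2, -0.9, 0.3]
grip_width: 0.643
```

{"name": "send_rows", "arguments": {"slide": [[0,-0.02,0],[0,-0.05,0],[0,-0.05,0],[-0.02,-0.05,0],[-0.02,0,0],[0,0,0]], "turn": [0,0,0,0,0,0], "jaw": [0.056,0.056,0.056,0.056,0.056,0.056]}}

```text
time_s: 27.85
eef_pos: [424.6, 107.9, 392.6]
eef_rot: [-1.568, -0.028, 0.028]
contact_force: [-0.1, -0.1, -0.6]
grip_width: 0.645
```

```bash
python3 - <<'E'
from ov import *
im=grab_frame("side")[:,:,::-1]; cv2.imwrite("pics/side17z.png",cv2.resize(im[160:260,240:360],None,fx=6,fy=6,interpolation=cv2.INTER_CUBIC))
np.save("w17.npy",camera_model("wrist"),allow_pickle=True)
im=grab_frame("wrist")[:,:,::-1]; cv2.imwrite("pics/w17.png",im)
E
```

```text
(no output)
```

View pics/side17z.png

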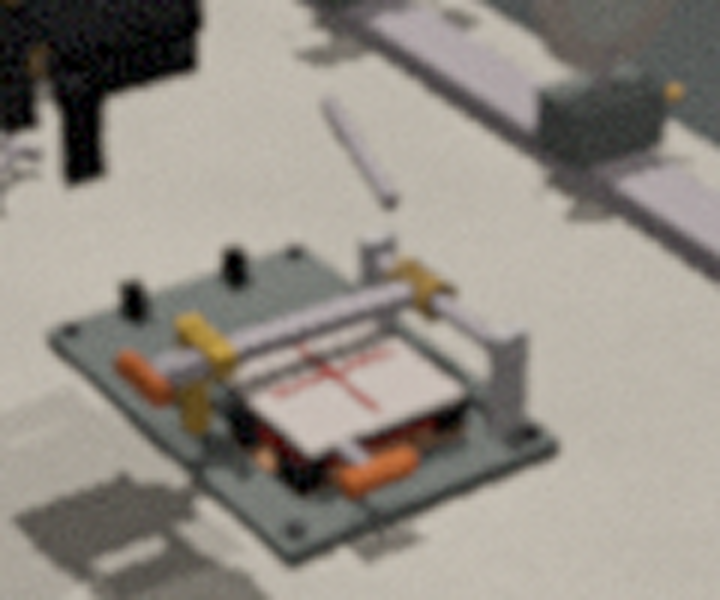

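View pics/w17.png

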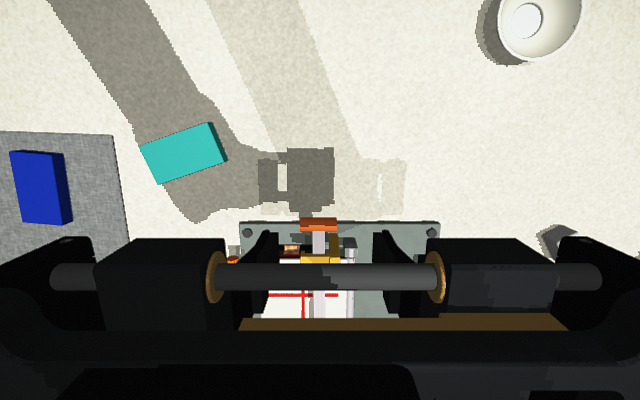

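```bash
python3 - <<'E'
from ov import *
m=np.load("w17.npy",allow_pickle=True).item(); im=cv2.imread("pics/w17.png")[:,:,::-1].copy()
r=rect(m,im,[((5,180,100),(16,255,255))],63,(295,210,345,236)); c=r[0][0]; a=.034; d=np.array(c)-[569,69.3]
print(r); print("frame",np.cos(a)*d[0]+np.sin(a)*d[1],-np.sin(a)*d[0]+np.cos(a)*d[1])
t=grab_frame("top"); cv2.imwrite("pics/t18.png",t[:,:,::-1])
E
```

```text
(((465.49761962890625, 101.09234619140625), (15.448383331298828, 40.418731689453125), 1.9862614870071411), (300, 218, 37, 14))
frame -102.36183023661621 35.29237494767049
```

View pics/t18.png

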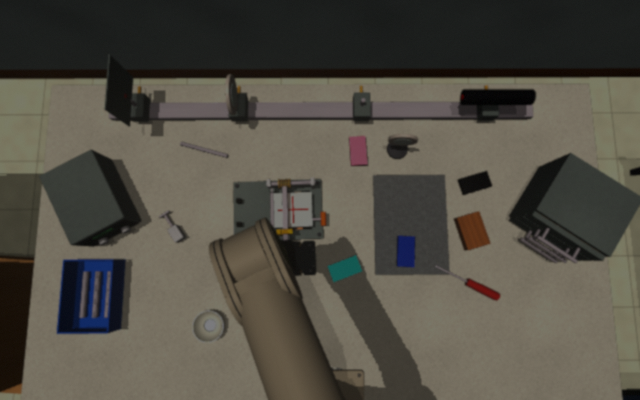

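```bash
python3 - <<'E'
from ov import *
ms=camera_model("side"); pose=(569,69.3,.034)
def c(f):
    im=cv2.imread(f)[220:340,360:500]; hsv=cv2.cvtColor(im,cv2.COLOR_BGR2HSV); k=cv2.inRange(hsv,np.array([12,110,60]),np.array([32,255,255])); ys,xs=np.nonzero(k); return np.array([xs.mean()+360,ys.mean()+220])/6+[240,160],len(xs)
from scipy.optimize import minimize
for f in ["side12z","side13z","side15z","side16z","side17z"]:
    q,n=c(f"pics/{f}.png")
    r=minimize(lambda y:np.sum((proj(ms,W(pose,[(77,y[0],61)]))[0]-q)**2),[0]); print(f,q.round(2),n,"y",r.x,r.fun**.5)
a=cv2.imread("pics/w15.png")[235:330,250:400]; b=cv2.imread("pics/w17.png")[205:330,240:400]
cv2.imwrite("pics/z.png",np.hstack([cv2.resize(a,(400,300),interpolation=cv2.INTER_CUBIC),cv2.resize(b,(390,300),interpolation=cv2.INTER_CUBIC)]))
E
```

```text
side12z [315.15 211.2 ] 905 y [9.03879235] 0.13950550961053523
side13z [315.2  211.26] 927 y [8.67936909] 0.13199056740882495
side15z [309.72 207.06] 813 y [40.94897943] 0.28370139797887406
side16z [309.91 207.19] 804 y [39.85413058] 0.2938717811849207
side17z [310.09 207.4 ] 821 y [38.57128845] 0.22701477912944779
```

View pics/z.png

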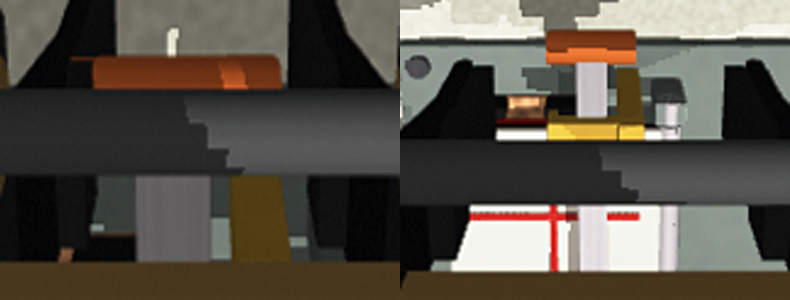

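{"name": "send_rows", "arguments": {"slide": [[0.0393,0,-0.0514],[0,0,0],[0,0.05,0],[0,0.05,0],[0,0.04,0],[0,0.018,0],[0,0,0],[0,0,0]], "turn": [0,0,0,0,0,0,0,0], "jaw": [0,0,0,0,0,0,0,0]}}

```text
time_s: 29.0
eef_pos: [465.2, 59.6, 234.8]
eef_rot: [-1.571, -0.027, 0.027]
contact_force: [1.0, -0.4, -0.4]
grip_width: 0.003
```

```bash
python3 - <<'E'
from ov import *
print(read_state()['contact_force'].round(1))
im=grab_frame("side")[:,:,::-1]; cv2.imwrite("pics/side18z.png",cv2.resize(im[160:260,240:360],None,fx=6,fy=6,interpolation=cv2.INTER_CUBIC))
im=grab_frame("wrist")[:,:,::-1]; cv2.imwrite("pics/w18.png",im)
E
```

```text
[ 1.  -0.4 -0.4]
```

View pics/w18.png

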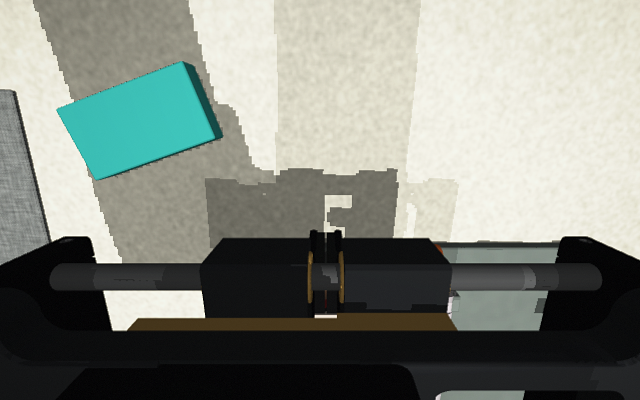

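View pics/side18z.png

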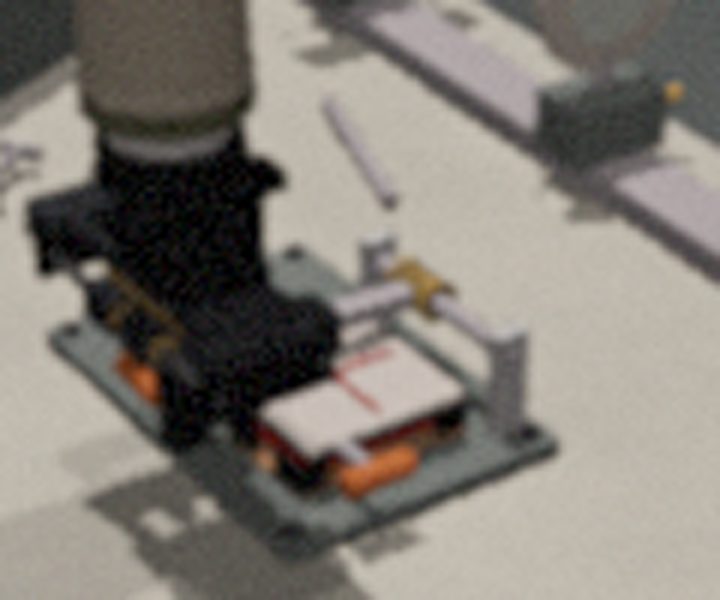

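Now a gentle push in +y on the handle's end, to check that it is fully home.

{"name": "send_rows", "arguments": {"slide": [[0,0,0.006],[0,0,0.003],[0,0,0.002],[0,0,0]], "turn": [0,0,0,0], "jaw": [0,0,0,0]}}

```text
time_s: 29.6
eef_pos: [464.4, 70.7, 234.3]
eef_rot: [-1.57, -0.027, 0.027]
contact_force: [-0.1, 0.4, -0.5]
grip_width: 0.005
```

{"name": "send_rows", "arguments": {"slide": [[0,0,0.002],[0,0,0.001],[0,0,0]], "turn": [0,0,0], "jaw": [0,0,0]}}

```text
time_s: 29.98
eef_pos: [464.3, 73.6, 234.2]
eef_rot: [-1.571, -0.027, 0.027]
contact_force: [-0.8, -0.4, 0.7]
grip_width: 0.004
```

{"name": "send_rows", "arguments": {"slide": [[0,0,0.002],[0,0,0.001],[0,0,0]], "turn": [0,0,0], "jaw": [0,0,0]}}

```text
time_s: 30.35
eef_pos: [464.2, 76.0, 234.2]
eef_rot: [-1.571, -0.027, 0.027]
contact_force: [-0.7, -4.8, 0.9]
grip_width: 0.006
```

{"name": "send_rows", "arguments": {"slide": [[0,0,0.002],[0,0,0],[0,0,0]], "turn": [0,0,0], "jaw": [0,0,0]}}

```text
time_s: 30.72
eef_pos: [464.0, 78.0, 234.2]
eef_rot: [-1.571, -0.026, 0.027]
contact_force: [-0.9, -5.4, 1.6]
grip_width: 0.009
```

{"name": "send_rows", "arguments": {"slide": [[0,0,0.002],[0,0,0],[0,0,0]], "turn": [0,0,0], "jaw": [0,0,0]}}

```text
time_s: 31.1
eef_pos: [463.9, 79.9, 234.1]
eef_rot: [-1.571, -0.026, 0.027]
contact_force: [-1.5, -6.7, 2.1]
grip_width: 0.007
```

```bash
cat > sl.py <<'E'
from ov import *
import sys
ms=camera_model("side"); pose=(569,69.3,.034)
from scipy.optimize import minimize
def c(im):
    im=im[220:340,360:500]; hsv=cv2.cvtColor(im,cv2.COLOR_BGR2HSV); k=cv2.inRange(hsv,np.array([12,110,60]),np.array([32,255,255])); ys,xs=np.nonzero(k); return np.array([xs.mean()+360,ys.mean()+220])/6+[240,160]
def m(f):
    q=c(cv2.imread(f)); r=minimize(lambda y:np.sum((proj(ms,W(pose,[(77,y[0],61)]))[0]-q)**2),[0]); print(f,q.round(2),r.x.round(1))
im=grab_frame("side")[:,:,::-1]; f=sys.argv[1]; cv2.imwrite(f,cv2.resize(im[160:260,240:360],None,fx=6,fy=6,interpolation=cv2.INTER_CUBIC))
m("pics/side18z.png"); m(f)
E
python3 sl.py pics/side19z.png; python3 - <<'E'
from ov import *
im=grab_frame("wrist")[:,:,::-1]; cv2.imwrite("pics/w19.png",cv2.resize(im[220:330,200:460],None,fx=3,fy=3))
E
```

```text
pics/side18z.png [310.03 207.27] [39.1]
pics/side19z.png [309.94 207.16] [39.8]
```

View pics/w19.png

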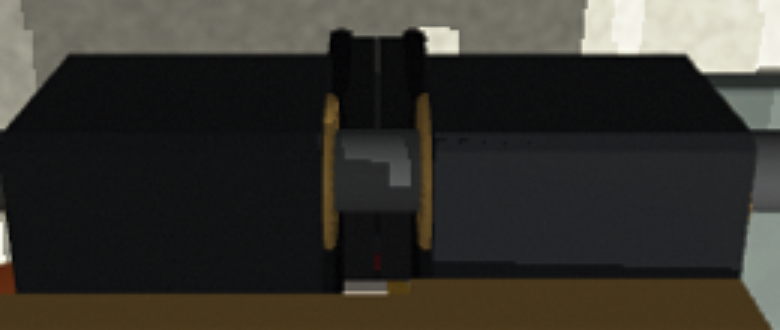

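{"name": "send_rows", "arguments": {"slide": [[0,0,0],[0,0,0.002],[0,0,0.002],[0,0,0]], "turn": [0,0,0,0], "jaw": [0,0,0,0], "newtons": 60}}

```text
time_s: 31.7
eef_pos: [463.7, 83.4, 234.1]
eef_rot: [-1.572, -0.025, 0.027]
contact_force: [-1.5, -8.1, 3.5]
grip_width: 0.007
```

{"name": "send_rows", "arguments": {"slide": [[0,0,0.002],[0,0,0.002],[0,0,0]], "turn": [0,0,0], "jaw": [0,0,0]}}

```text
time_s: 32.08
eef_pos: [463.5, 86.9, 234.0]
eef_rot: [-1.573, -0.025, 0.027]
contact_force: [-2.6, -12.0, 4.6]
grip_width: 0.006
```

```bash
python3 sl.py pics/side20z.png
```

```text
pics/side18z.png [310.03 207.27] [39.1]
pics/side20z.png [309.96 207.26] [39.5]
```

The bar does not move under 12 N, so it is at its end stop. I'll back off, retreat and do the last checks.

{"name": "send_rows", "arguments": {"slide": [[0,0,-0.01],[0,0,-0.02],[0,-0.05,0],[0,-0.05,0],[0,-0.06,0],[-0.03,0,-0.05],[0,0,-0.05],[0,0,-0.05],[0,0,0]], "turn": [0,0,0,0,0,0,0,0,0], "jaw": [0,0,0,0,0,0,0,0,0]}}

```text
time_s: 33.25
eef_pos: [439.8, -95.6, 394.5]
eef_rot: [-1.569, -0.024, 0.022]
contact_force: [0.2, 0.5, 0.4]
grip_width: 0.006
```

```bash
python3 sl.py pics/side21z.png; python3 - <<'E'
from ov import *
im=grab_frame("top")[:,:,::-1]; cv2.imwrite("pics/t21.png",cv2.resize(im[130:290,200:470],None,fx=2.9,fy=2.9,interpolation=cv2.INTER_CUBIC))
print(read_state()['contact_force'].round(1))
E
```

```text
pics/side18z.png [310.03 207.27] [39.1]
pics/side21z.png [310.05 207.1 ] [39.5]
[-0.7  0.7 -0.5]
```

View pics/side21z.png

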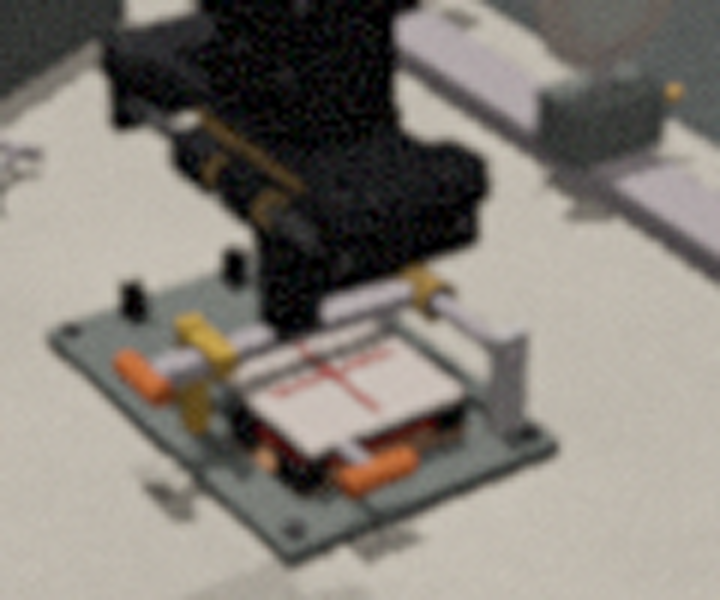

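View pics/t21.png

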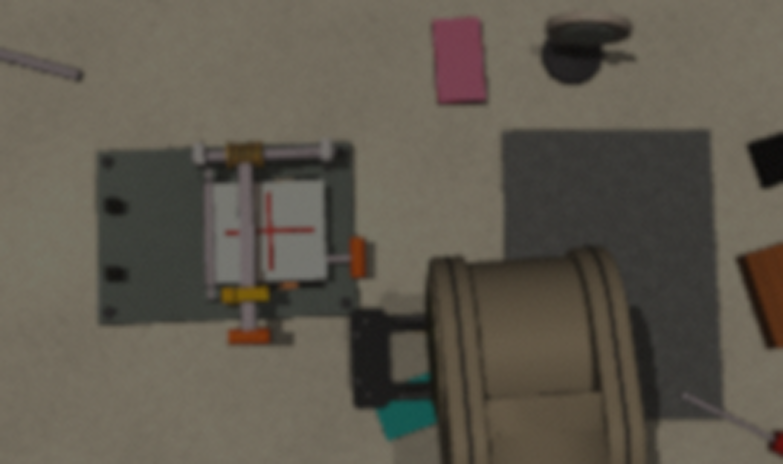

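The leaf is closed with its white face up and the red plate under it. The bar sits behind the lip in the middle of the keeper pocket, and the robot is clear of everything.

```bash
python3 -c "
from cell import *
print(sign_off())"
```

```text
the job is handed in; nothing more can be done
None
```

The red plate is loaded in the frame, the leaf is closed over it and the bar is latched. I handed the job in at about 33 s; `sign_off` reported no verdict.

- **Plate and leaf:** The red plate lies flat between the corner stops. I turned the leaf over on it, and its white cross-hair face shows.
- **Bar:** I wound the bar down, shifted it under the keeper and let it rise behind the lip. With the gripper still holding it, an upward pull of about 22 N did not free it. It stayed latched after I let go and backed away, in both the side and top views.
- **Fully home:** The images gave a shift of 30 to 32 mm, less than the stated 36 mm. However, the handle ended at frame y 35 mm, about the pocket's centre. I then pushed the handle sideways with up to 12 N and the bar did not move, so I take it to be at its end stop. The cause may be error in my start reading, or the bar starting a few mm along; I did not settle which.
- **Lowest stop:** I could not confirm from the force alone that the bar reached its lowest stop. It passed the lip without catching.
- **Rest of the table:** I touched nothing else. The arm hid the blue plate in the last top view. It was in its place in the top view a few seconds earlier, and I did not go near it after that.

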